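# Clear the stack onto the bench mats

### The arm

A 6-joint arm with a two-finger parallel gripper is mounted at the origin on a cart in front of the work surface, level with it; the furniture and walls round the work are solid. World frame = base frame: x ahead of the robot, y to its left, z up, the work surface at z = 0. Lengths are in m, angles in rad, forces in N, time in s.
With the tool pointing down it reaches from about 0.375 to 0.9 m from the base axis. Payload 3.1 kg.
Tool frame: the origin (TCP) lies between the finger pads; the fingertips stand 19 mm ahead of it and the grasp point (between the pads) is the TCP; z points along the fingers, y is the line along which they close (so a half turn about z gives the same grasp; the last joint's range is limited). The gripper opens to 85 mm and grips with 20 to 120 N. Pads are 22 mm wide; open, the fingers measure 114 mm over their backs; the gripper's body (76 mm by 85 mm) begins 54 mm behind the grasp point. The pads swing forward as they close: fully open they stand 13 mm farther back than shut.
Start: joints at [1.002, 0.527, 1.433, -0, 1.181, -0.178], TCP at [0.237, 0.578, 0.25] pointing down, gripper open.
Joint ranges: [-3.08, 3.08], [-0.75, 2.2], [0.22, 2.44], [-1.43, 4.57], [0, 2.65], [-2.85, 2.85]. Speed limits (rad/s): [2.79, 2.79, 3.14, 3.14, 3.14, 3.14].

### API

Orientations are given as a unit quaternion [w, x, y, z].
In Python, from rig import manip gives the robot as it stands. The module is installed in compiled form; this text tells all that it offers.
- The arm moves only by the shell command python3 -m creep 'ROWS' [FORCE]. ROWS is JSON, a list of rows, each an object with "delta_rot": the turn, a rotation vector about the tool's x, y, z in rad, a list of three; "translation": the shift along the tool's x, y, z in m, a list of three; "gripper": the opening, from -1 (shut) to 1 (fully open). A call has 1 to 5 rows; each row is the pose to reach, as a shift and turn from the pose commanded when the call began, along the tool's axes at that moment; what a row does not reach only later rows make up. A row lasts 1/10 s, in which the tool goes at most 50 mm and 8.59 degrees, less where a joint would pass 70% of its speed; a pose out of reach is approached as far as the arm can. A call with a gripper value outside its range is refused whole. The fingers move at their own pace and stop on an object; FORCE is the grip in N (left out, the last holds). Time passes only in rows, so rows that repeat a pose let the fingers close. It gives the time, the measured TCP pose, the force, the opening and the grip force at its end, in the units of the state.
- manip.get_obs(): the state, without advancing time (a new reading comes with each control period).
- manip.camera(name): name is "side" or "top" or "wrist"; returns a dict with "img" (384x512x3 uint8, blue, green, red), "range_z" (384x512 float32, m along the optical axis (not along the pixel's ray), 0 where there is no reading), "vertical_fov" (degrees; the focal length in pixels is half the picture's height over the tangent of half this angle, whatever the lens; pixels are square), "cx", "cy" (the principal point, pixels), "distortion" ([k1, k2, p1, p2, k3] as OpenCV has them; the pictures are not rectified), "T" (4x4, takes a point from camera to world coordinates). Camera axes: x right, y down, z forward; pixel columns grow to the right and rows downward; lengths in m; the calibration is good to about 2 mm. A picture is of the moment at which its call begins.
- manip.hand_in(): hands the job in; it is judged then, once.
The state is a dict: "clock": time; "joints": joint angles; "joint_velocities": joint speeds; "joint_efforts": joint torques, N m; "tool_pos": TCP position; "ee_rot": TCP orientation; "ft_force": force on the tool from outside, world axes, zero at the start; "ft_torque": the same for the moment, N m; "opening": opening from 0.0 (shut) to 1.0 (fully open); "grasp_force": force on a finger pad.
Only numpy, scipy, OpenCV 4.12 (cv2) and the standard library are available. Lean on these libraries where they do the work, as an engineer would, in place of code of your own. Each camera call takes 0.05 s, during which the arm holds its last target. There are 200 camera calls.

### The job

Somebody has piled the small equipment into a stepped stack: take it apart and set each thing on its own marked place, the small vial on the round blue coaster, the timer on the black mat, the box with the green lid on the green mat and the orange rack on the orange mat. Each stands upright in the middle of its place and square within the white outline there (either way round). Keep things level and set them down rather than dropping them, and leave the little flask and the beaker where they are.

Things in the scene. Friction and masses are not known exactly. Their poses are not given: they have to be found in the camera images.
- vial: small brown screw vial with black cap and a blue band, 25 mm diameter (cap 22 mm), 50 mm high, about 20 g; stands upright on the lid of the green-lidded box, near its +y end, about 10 mm clear of the timer. Origin at the centre of its underside, z up
- bench_timer: white bench timer, a flat block 58 mm along its x by 62 mm along its y by 19 mm high (three small keys on its top reach 21 mm; no need to press them), about 70 g; lies on the lid of the green-lidded box, near its -y end. Origin at the centre of its underside, z up
- green_box: closed flat white box with a dark green lid (the lid does not open here), 61 mm along its x by 105 mm along its y by 26 mm high, about 60 g; lies on the orange rack, lengthwise in the same direction but shifted about 22 mm along the rack's +y, so that one end of the rack shows. Origin at the centre of its underside, z up
- orange_rack: orange microtube rack, in effect a solid block 58 mm along its x by 108 mm along its y by 24 mm high, about 60 g; the bottom of the stack, on the worktop. Origin at the centre of its underside, z up
- green_mat: green 3 mm thick bench mat fixed to the worktop, 73 mm along its x by 120 mm along its y, with a fine white outline of the box drawn in its middle. Origin at the centre of its underside, its top 3 mm above; z up
- orange_mat: orange 3 mm thick bench mat fixed to the worktop, 73 mm along its x by 120 mm along its y, with a fine white outline of the rack drawn in its middle. Origin at the centre of its underside, its top 3 mm above; z up
- black_mat: black, nearly square 3 mm thick bench mat fixed to the worktop, 73 mm along its x by 77 mm along its y, with a fine white outline of the timer drawn in its middle. Origin at the centre of its underside, its top 3 mm above; z up
- blue_coaster: round blue coaster fixed to the worktop, 48 mm diameter, 3 mm thick, with a fine white ring in its middle. Origin at the centre of its underside, its top 3 mm above
- flask: bystander: small clear conical flask, 50 mm diameter, 85 mm high, standing between the instruments near the back. Origin at the centre of its underside
- beaker: bystander: empty clear beaker standing beside the flask near the back, 56 mm diameter, 68 mm high. Origin at the centre of its underside

How it is judged:
By the outcome, as a careful person would: the job done as asked, in the order asked, and still so for the second after the job is handed in, with the robot touching nothing.
It also fails if it takes over 104 s, if anything falls off the work surface, if the arm or the gripper's body presses on something with over 40 N, if the wrist force passes 120 N, or if a joint passes its speed limit or range.

## Working session

There is one attempt and no reset: what is moved stays moved. The work goes in short steps, Python scripts to look and compute and a shell command to move; the robot and the scene stay as the last step left them, time stands still between calls to the robot, and variables do not carry over. Pictures are saved under pics/ and viewed, at most 14 in all, crops included, and the job is handed in when it is done.

```bash
mkdir -p pics
cat > h.py <<'E'
import numpy as np, cv2, pickle
from rig import manip
def shot(name,tag):
    c=manip.camera(name); pickle.dump(c,open(f'pics/{tag}.pkl','wb')); cv2.imwrite(f'pics/{tag}.png',c['img']); return c
def load(tag): return pickle.load(open(f'pics/{tag}.pkl','rb'))
def K(c):
    f=192/np.tan(np.radians(c['vertical_fov'])/2); return np.array([[f,0,c['cx']],[0,f,c['cy']],[0,0,1.]])
def ray(c,uv):
    p=cv2.undistortPoints(np.array(uv,float).reshape(-1,1,2),K(c),np.array(c['distortion'],float)).reshape(-1,2)
    return np.c_[p,np.ones(len(p))]
def atz(c,uv,z):
    d=ray(c,uv)@c['T'][:3,:3].T; o=c['T'][:3,3]; return o+d*((z-o[2])/d[:,2])[:,None]
def cloud(c):
    v,u=np.mgrid[:384,:512]; r=ray(c,np.stack([u,v],-1).reshape(-1,2)); P=r*c['range_z'].reshape(-1,1)
    return (P@c['T'][:3,:3].T+c['T'][:3,3]).reshape(384,512,3)
def proj(c,P):
    Ti=np.linalg.inv(c['T']); return cv2.projectPoints(np.array(P,float).reshape(-1,3),cv2.Rodrigues(Ti[:3,:3])[0],Ti[:3,3],K(c),np.array(c['distortion'],float))[0].reshape(-1,2)
E
python3 - <<'E'
from h import *
for n in ['top','side']:
    c=shot(n,n+'0'); print(n,c['T'].round(3).tolist(),c['vertical_fov'])
o=manip.get_obs(); print(o)
ims=[cv2.imread(f'pics/{n}0.png') for n in('top','side')]
E
```

```text
top [[-0.028, -0.996, 0.087, 0.382], [-1.0, 0.028, -0.005, 0.14], [0.003, -0.087, -0.996, 1.065], [0.0, 0.0, 0.0, 1.0]] 47.46040066225648
side [[-0.999, -0.004, 0.043, 0.434], [-0.039, 0.505, -0.862, 1.128], [-0.019, -0.863, -0.505, 0.627], [0.0, 0.0, 0.0, 1.0]] 43.339783452937354
{'clock': 0.1, 'joints': array([ 1.00250509e+00,  5.28387872e-01,  1.43379525e+00,  7.83574487e-06,
        1.18137224e+00, -1.78504302e-01]), 'joint_velocities': array([-0.00091291, -0.00214211, -0.00495737,  0.00151266,  0.00016644,
        0.0015379 ]), 'joint_efforts': array([ 1.72939876e-04, -4.43307388e+01, -1.78586286e+01, -2.13164321e-04,
        3.92084738e-03,  8.10033043e-06]), 'tool_pos': array([0.23713459, 0.57760771, 0.2494157 ]), 'ee_rot': array([-3.61353924e-04,  1.93663392e-01,  9.81067545e-01, -9.12413147e-04]), 'ft_force': array([-0.51774123, -1.04849205,  0.3168148 ]), 'ft_torque': array([-0.03492865, -0.01073442,  0.00983082]), 'grasp_force': 0.0, 'opening': 1.0049724941949503}
```

View pics/top0.png

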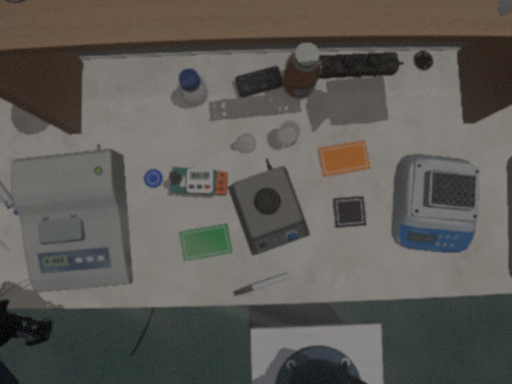

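View pics/side0.png

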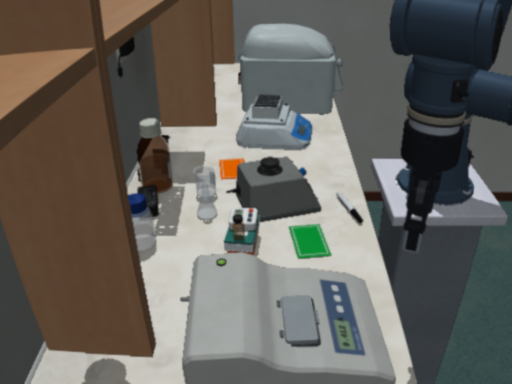

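The top view shows the stack at (198,181), coaster (153,178), green mat (206,242), orange mat (344,158), black mat (349,212), flask (244,143) and beaker (288,133). Side view: the vial sits on top of the stack at (238,215). Next I measure these by colour and depth.

```bash
cat >> h.py <<'E'
def rect(P):
    r=cv2.minAreaRect((P[:,:2]*1000).astype(np.float32)); (x,y),(w,h),a=r
    if w>h: w,h,a=h,w,a-90   # h = long side; a = yaw of the short side (x)
    a=(a+90)%180-90
    return round(x,1),round(y,1),round(w,1),round(h,1),round(a,1)
def blob(c,box,m,z):
    mm=np.zeros((384,512),np.uint8); u0,v0,u1,v1=box; mm[v0:v1,u0:u1]=m[v0:v1,u0:u1]
    n,l,s,_=cv2.connectedComponentsWithStats(mm); k=1+s[1:,4].argmax()
    v,u=np.nonzero(l==k); return atz(c,np.c_[u,v],z)
E
python3 - <<'E'
from h import *
c=load('top0'); hsv=cv2.cvtColor(c['img'],cv2.COLOR_BGR2HSV); H,S,V=cv2.split(hsv)
print('green',rect(blob(c,(170,215,240,270),(S>120)&(H>40)&(H<80),.003)))
print('orange',rect(blob(c,(310,130,380,185),(S>100)&(H<25),.003)))
print('black',rect(blob(c,(325,190,375,235),(V<70),.003)))
P=blob(c,(138,162,166,192),(S>100)&(H>95)&(H<130),.003); print('coaster',rect(P),P.mean(0))
cl=cloud(c)
R=cl[160:202,160:235]; z=R[...,2]
for lo,hi in((.015,.035),(.04,.058),(.062,.08),(.09,.12)):
    m=(z>lo)&(z<hi); print(lo,hi,m.sum(),rect(R[m]) if m.sum()>3 else '', np.median(z[m]) if m.sum() else '')
for nm,(u0,v0,u1,v1) in dict(flask=(228,128,262,158),beaker=(268,115,305,150)).items():
    q=cl[v0:v1,u0:u1].reshape(-1,3); q=q[q[:,2]>.02]; print(nm,rect(q),q[:,2].max())
obs=cl[180:255,230:312].reshape(-1,3);q=obs[obs[:,2]>.02];print('plate',rect(q),q[:,2].max(), q.min(0),q.max(0))
q=cl[145:295,10:135].reshape(-1,3);q=q[q[:,2]>.02];print('left',q.min(0),q.max(0))
a=cv2.resize(c['img'][150:270,130:240],None,fx=5,fy=5,interpolation=2)
cv2.imwrite('pics/c1.png',a)
E
```

```text
green (378.5, 238.7, 26.6, 46.2, -1.6)
orange (557.6, -83.6, 71.3, 118.5, 8.5)
black (424.8, -92.0, 51.4, 56.7, -1.7)
coaster (520.9, 387.5, 39.7, 40.0, -1.7) [0.52089517 0.38747805 0.003     ]
0.015 0.035 248 (503.7, 257.3, 69.0, 147.3, -9.9) 0.023887034058941103
0.04 0.058 409 (502.7, 258.4, 67.3, 156.2, -10.3) 0.050074994504137216
0.062 0.08 702 (503.2, 253.4, 59.6, 142.3, -6.4) 0.06925193725221618
0.09 0.12 89 (499.6, 256.1, 19.1, 149.4, -10.7) 0.10007482016460656
flask (500.9, 157.5, 41.3, 237.2, 88.5) 1.065345799525914
beaker (517.5, 103.2, 55.5, 275.6, 63.4) 1.065345799525914
plate (430.6, 105.1, 150.1, 173.4, -72.1) 1.065345799525914 [0.32971532 0.01139823 0.02005169] [0.50172915 0.19753831 1.0653458 ]
left [0.2538497  0.14003696 0.02007606] [0.59794533 0.742355   1.0653458 ]
```

View pics/c1.png

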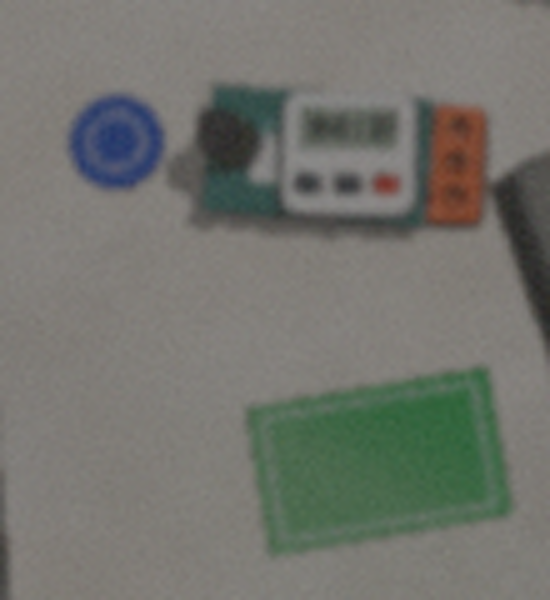

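The crop shows the coaster centre at crop (117,141), green mat corners at (249,407), (487,369), (511,513), (273,553), timer top corners at (287,95), (417,99), (410,214), (281,210), and the vial cap at (228,138). I'll compute positions from these and crop the right-hand mats.

```bash
cat >> h.py <<'E'
from scipy.spatial.transform import Rotation as Ro
def go(x,y,z,yaw):
    "tool-frame shift/turn to TCP x,y,z (m) pointing down with tool y at yaw deg (mod 180)"
    o=manip.get_obs(); q=o['ee_rot']; R=Ro.from_quat([q[1],q[2],q[3],q[0]]).as_matrix(); p=o['tool_pos']
    best=None
    for k in (0,180):
        a=np.radians(yaw+k); yv=np.array([np.cos(a),np.sin(a),0]); zv=np.array([0,0,-1.]); T=np.c_[np.cross(yv,zv),yv,zv]
        rv=Ro.from_matrix(R.T@T).as_rotvec()
        if best is None or np.linalg.norm(rv)<np.linalg.norm(best): best=rv
    print('pos',p.round(4),'yaw',np.degrees(np.arctan2(R[1,1],R[0,1])).round(1),'f',o['ft_force'].round(1),'open',round(o['opening'],2),'grip',round(o['grasp_force'],1),'t',round(o['clock'],1))
    print('shift',(R.T@(np.array([x,y,z])-p)).round(4),'turn',best.round(3))
E
python3 - <<'E'
from h import *
c=load('top0')
def pk(l,o=(130,150),s=5): return (np.array(l,float)-(s-1)/2)/s+np.array(o)
def q(n,l,z): 
    P=atz(c,pk(l),z); e=P-np.roll(P,1,0); print(n,(P.mean(0)*1000).round(1),'sides',(np.linalg.norm(e,axis=1)*1000).round(0),'yaw',np.degrees(np.arctan2(e[:,1],e[:,0])).round(1))
q('gmat',[(249,407),(487,369),(511,513),(273,553)],.003)
q('timer',[(287,95),(417,99),(410,214),(281,210)],.069)
q('coaster',[(70,141),(163,141),(117,95),(117,188)],.003)
q('rackend',[(485,107),(481,225)],.024); q('vialcap',[(228,138)],.1)
q('lid',[(213,85),(433,100),(425,220),(203,212)],.05)
cl=cloud(c); print('h: stirrer',cl[205,262],cl[200,245],cl[235,270],'left mach',cl[200,115],cl[180,110],cl[160,90],'flask',cl[143,244],cl[128:158,228:262,2].clip(0,.5).max(),'bottle',cl[55,305])
cv2.imwrite('pics/c2.png',cv2.resize(c['img'][130:240,305:385],None,fx=5,fy=5,interpolation=2))
go(.5,.25,.3,0)
E
```

```text
gmat [361.7 260.7   3. ] sides [ 72. 117.  71. 117.] yaw [   8.4  -82.5 -171.9   98. ]
timer [503.3 264.9  69. ] sides [53. 60. 53. 59.] yaw [ -3.8 -93.5 175.4  86.6]
coaster [521.2 387.6   3. ] sides [33. 46. 33. 46.] yaw [ 44.1 -91.7  43.9 179.6]
rackend [501.4 206.1  24. ] sides [57. 57.] yaw [ -3.2 176.8]
vialcap [508.5 314.9 100. ] sides [0.] yaw [0.]
lid [506.2 281.6  50. ] sides [ 60. 104.  57. 104.] yaw [ -5.1 -95.6 175.1  86.3]
h: stirrer [0.43951838 0.12351719 0.12317258] [0.45320041 0.16046974 0.09857712] [0.37415468 0.10695786 0.0855254 ] left mach [0.46158364 0.45265851 0.09509955] [0.50465035 0.45765331 0.11462376] [0.55142413 0.5044278  0.11180504] flask [0.59022114 0.16021171 0.05707924] 0.5 bottle [0.74834282 0.02486084 0.18628094]
pos [0.2371 0.5776 0.2494] yaw 67.7 f [-0.5 -1.   0.3] open 1.0 grip 0.0 t 0.1
shift [-0.3676 -0.2032 -0.0503] turn [-2.000e-03  1.000e-03  1.181e+00]
```

View pics/c2.png

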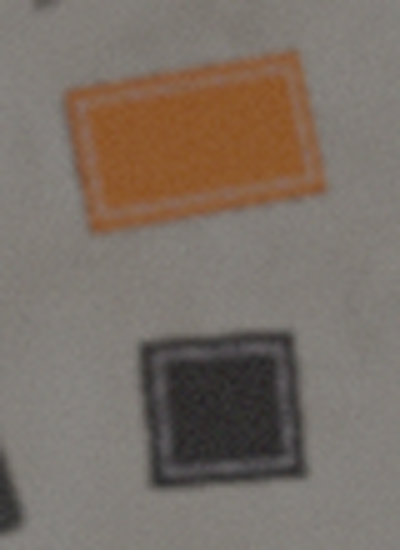

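```bash
R='';  python3 -m creep '[{"translation":[-0.37,-0.165,-0.05],"delta_rot":[0,0,1.25],"gripper":1},{"translation":[-0.37,-0.165,-0.05],"delta_rot":[0,0,1.25],"gripper":1},{"translation":[-0.37,-0.165,-0.05],"delta_rot":[0,0,1.25],"gripper":1},{"translation":[-0.37,-0.165,-0.05],"delta_rot":[0,0,1.25],"gripper":1},{"translation":[-0.37,-0.165,-0.05],"delta_rot":[0,0,1.25],"gripper":1}]'
python3 - <<'E'
from h import *
c=load('top0')
def pk(l,o=(305,130),s=5): return (np.array(l,float)-(s-1)/2)/s+np.array(o)
def q(n,l,z): 
    P=atz(c,pk(l),z); e=P-np.roll(P,1,0); print(n,(P.mean(0)*1000).round(1),'sides',(np.linalg.norm(e,axis=1)*1000).round(0),'yaw',np.degrees(np.arctan2(e[:,1],e[:,0])).round(1))
q('omat',[(67,92),(298,52),(325,190),(92,232)],.003)
q('bmat',[(142,344),(292,334),(306,474),(153,486)],.003)
go(.505,.27,.3,-4.5)
E
```

```text
clock: 0.6
tool_pos: [0.4094, 0.3969, 0.2808]
ee_rot: [-0.0, 0.542, 0.84, -0.0]
ft_force: [0.8, 0.2, -0.2]
opening: 1.002
grasp_force: 0.0
omat [557.7 -84.1   3. ] sides [ 71. 118.  70. 118.] yaw [   7.6  -81.5 -172.    98.7]
bmat [424.9 -91.5   3. ] sides [69. 74. 69. 76.] yaw [   2.   -87.8 -177.    92.6]
pos [0.4094 0.3969 0.2808] yaw 24.4 f [ 0.8  0.2 -0.2] open 1.0 grip 0.0 t 0.6
shift [-0.155   0.0347 -0.0192] turn [-0.001  0.     0.504]
```

```bash
python3 -m creep '[{"translation":[-0.155,0.035,-0.019],"delta_rot":[0,0,0.5],"gripper":1},{"translation":[-0.155,0.035,-0.019],"delta_rot":[0,0,0.5],"gripper":1},{"translation":[-0.155,0.035,-0.019],"delta_rot":[0,0,0.5],"gripper":1},{"translation":[-0.155,0.035,-0.019],"delta_rot":[0,0,0.5],"gripper":1},{"translation":[-0.155,0.035,-0.019],"delta_rot":[0,0,0.5],"gripper":1}]'
python3 - <<'E'
from h import *
c=shot('wrist','w1'); print(c['T'].round(3).tolist())
go(.505,.27,.3,-4.5)
cv2.imwrite('pics/w1b.png',cv2.resize(c['img'],(800,600),interpolation=2))
E
```

```text
clock: 1.1
tool_pos: [0.5066, 0.2704, 0.2997]
ee_rot: [0.0, 0.732, 0.681, -0.0]
ft_force: [0.3, 0.3, -0.3]
opening: 1.001
grasp_force: 0.0
[[0.997, -0.069, -0.023, 0.512], [-0.073, -0.949, -0.306, 0.349], [-0.001, 0.307, -0.952, 0.423], [0.0, 0.0, 0.0, 1.0]]
pos [0.5053 0.2716 0.2995] yaw -4.0 f [-0.  -0.8 -0.1] open 1.0 grip 0.0 t 1.1
shift [-0.0016 -0.0002 -0.0005] turn [-0.001 -0.     0.008]
```

View pics/w1b.png

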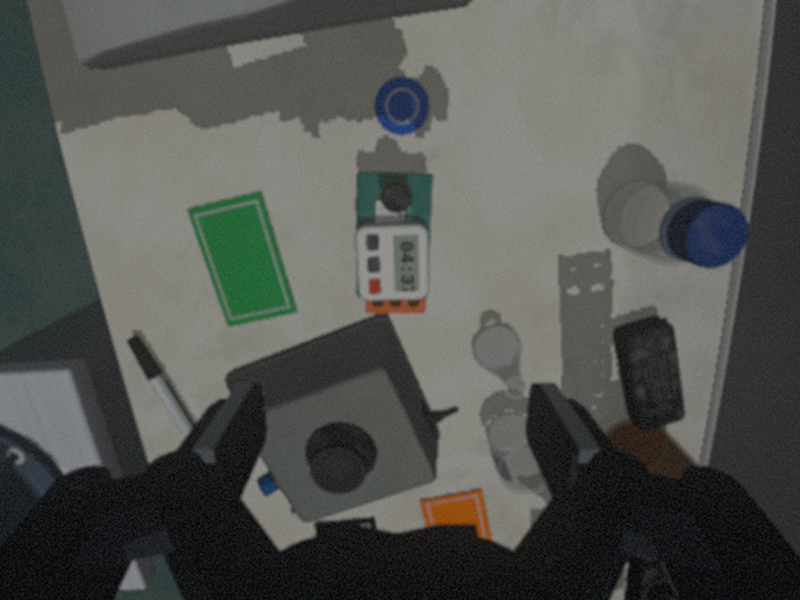

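```bash
cat >> h.py <<'E'
def q(c,n,l,z,o=(0,0),s=800/512):
    P=atz(c,(np.array(l,float)+.5)/s-.5+np.array(o),z); e=P-np.roll(P,1,0); print(n,(P.mean(0)*1000).round(1),'sides',(np.linalg.norm(e,axis=1)*1000).round(0),'yaw',np.degrees(np.arctan2(e[:,1],e[:,0])).round(1))
E
python3 - <<'E'
from h import *
c=load('w1')
q(c,'gmat',[(188,209),(260,192),(297,312),(228,325)],.003)
q(c,'timer',[(358,225),(431,222),(428,300),(360,299)],.069)
q(c,'lidtop',[(357,172),(433,174)],.05)
q(c,'vial',[(397,195)],.1)
q(c,'coaster',[(376,105),(428,105),(402,78),(402,133)],.003)
cl=cloud(c)
for n,(u,v) in dict(vial=(397,195),timer=(392,240),cap2=(390,190)).items(): print(n,cl[int(v*.64),int(u*.64)])
z=cl[...,2];m=np.zeros(z.shape,bool);m[100:145,225:280]=1
v=m&(z>.09)&(z<.11);print(v.sum(),cl[v].mean(0),rect(cl[v]))
go(.509,.313,.14,-4.5)
E
```

```text
gmat [360.1 260.9   3. ] sides [117.  70. 118.  71.] yaw [  98.     8.   -81.3 -173. ]
timer [504.2 265.2  69. ] sides [60. 57. 64. 56.] yaw [ 85.9  -1.8 -95.1 174.9]
lidtop [509.8 333.2  50. ] sides [60. 60.] yaw [174.4  -5.6]
vial [510.3 320.3 100. ] sides [0.] yaw [0.]
coaster [519.6 387.2   3. ] sides [32. 45. 31. 44.] yaw [130.1  -4.2 132.  -94. ]
vial [0.51049483 0.32097766 0.10023053]
timer [0.50295929 0.28394096 0.06933755]
cap2 [0.50531009 0.32448459 0.09926207]
300 [0.50959492 0.3186094  0.09994735] (509.6, 318.4, 20.3, 20.5, -25.7)
pos [0.5053 0.2716 0.2995] yaw -4.0 f [-0.  -0.8 -0.1] open 1.0 grip 0.0 t 1.1
shift [0.0416 0.001  0.1595] turn [-0.001 -0.     0.008]
```

```bash
python3 -m creep '[{"translation":[0.0456,0.001,0.02],"delta_rot":[0,0,0],"gripper":1},{"translation":[0.0456,0.001,0.07],"delta_rot":[0,0,0],"gripper":1},{"translation":[0.0456,0.001,0.12],"delta_rot":[0,0,0],"gripper":1},{"translation":[0.0456,0.001,0.165],"delta_rot":[0,0,0],"gripper":1},{"translation":[0.0456,0.001,0.2],"delta_rot":[0,0,0],"gripper":1}]' && python3 -m creep '[{"translation":[0,0,0.022],"delta_rot":[0,0,0],"gripper":0.2},{"translation":[0,0,0.022],"delta_rot":[0,0,0],"gripper":0.0},{"translation":[0,0,0.022],"delta_rot":[0,0,0],"gripper":-0.2},{"translation":[0,0,0.022],"delta_rot":[0,0,0],"gripper":-0.6},{"translation":[0,0,0.022],"delta_rot":[0,0,0],"gripper":-0.6}]' 20
```

```text
clock: 1.65
tool_pos: [0.5062, 0.3189, 0.0969]
ee_rot: [-0.001, 0.73, 0.684, -0.002]
ft_force: [-0.2, 0.0, -0.8]
opening: 0.997
grasp_force: 0.0
clock: 2.15
tool_pos: [0.5103, 0.3185, 0.0798]
ee_rot: [0.001, 0.731, 0.683, 0.002]
ft_force: [0.5, 1.0, -0.3]
opening: 0.281
grasp_force: 21.8
```

```bash
python3 -m creep '[{"translation":[0,0,-0.03],"delta_rot":[0,0,0],"gripper":-0.6},{"translation":[0.025,0.002,-0.04],"delta_rot":[0,0,0],"gripper":-0.6},{"translation":[0.055,0.005,-0.04],"delta_rot":[0,0,0],"gripper":-0.6},{"translation":[0.07,0.006,-0.035],"delta_rot":[0,0,0],"gripper":-0.6},{"translation":[0.07,0.006,-0.02],"delta_rot":[0,0,0],"gripper":-0.6}]' && python3 -m creep '[{"translation":[0,0,0],"delta_rot":[0,0,0],"gripper":-0.6},{"translation":[0,0,0],"delta_rot":[0,0,0],"gripper":-0.6},{"translation":[0,0,0],"delta_rot":[0,0,0],"gripper":-0.6}]'
python3 - <<'E'
from h import *
c=shot('wrist','w2')
ps=[]
go(.5204,.3874,.031,-4)
cv2.imwrite('pics/w2b.png',cv2.resize(c['img'][0:260,120:400],None,fx=2.3,fy=2.3,interpolation=2))
E
```

```text
clock: 2.65
tool_pos: [0.5216, 0.3896, 0.0996]
ee_rot: [0.001, 0.73, 0.683, 0.003]
ft_force: [-0.4, 0.5, 0.1]
opening: 0.279
grasp_force: 21.8
clock: 2.95
tool_pos: [0.5199, 0.3859, 0.0973]
ee_rot: [-0.0, 0.731, 0.682, -0.001]
ft_force: [-0.5, -1.1, -0.6]
opening: 0.279
grasp_force: 21.8
pos [0.5201 0.3862 0.0977] yaw -4.0 f [ 0.1 -0.5  0.4] open 0.28 grip 21.8 t 3.0
shift [0.0013 0.0002 0.0667] turn [-0.001  0.001 -0.   ]
```

View pics/w2b.png

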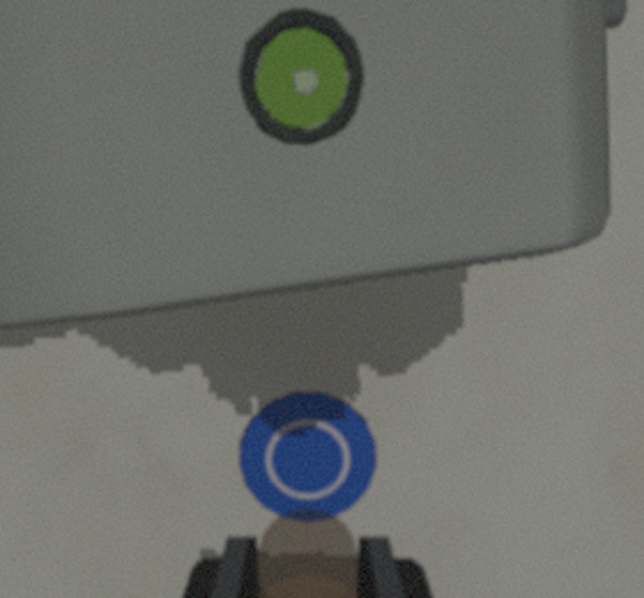

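Run:
```python
from h import *
c=load('w2')
q(c,'coaster',[(240,457),(376,457),(308,391),(308,522)],.003,(120,0),2.3)
for z in(.066,.069,.072): q(c,'front',[(307,512)],z,(120,0),2.3)
q(c,'sides',[(258,545),(357,545)],.069,(120,0),2.3)
print(c['T'][:3,3])
```

```text
coaster [519.6 387.7   3. ] sides [34. 47. 33. 48.] yaw [129.7  -4.  131.1 -94. ]
front [519.9 395.5  66. ] sides [0.] yaw [0.]
front [520.  396.9  69. ] sides [0.] yaw [0.]
front [520.1 398.2  72. ] sides [0.] yaw [0.]
sides [519.5 387.9  69. ] sides [25. 25.] yaw [176.  -4.]
[0.52512236 0.46421593 0.22031396]
```

```bash
python3 -m creep '[{"translation":[0.0025,-0.0005,0.025],"delta_rot":[0,0,0],"gripper":-0.6},{"translation":[0.0025,-0.0005,0.05],"delta_rot":[0,0,0],"gripper":-0.6},{"translation":[0.0025,-0.0005,0.06],"delta_rot":[0,0,0],"gripper":-0.6},{"translation":[0.0025,-0.0005,0.063],"delta_rot":[0,0,0],"gripper":-0.6},{"translation":[0.0025,-0.0005,0.063],"delta_rot":[0,0,0],"gripper":-0.6}]' ; python3 -m creep '[{"translation":[0,0,0.001],"delta_rot":[0,0,0],"gripper":-0.6},{"translation":[0,0,0.002],"delta_rot":[0,0,0],"gripper":-0.6}]'; python3 -m creep '[{"translation":[0,0,0.001],"delta_rot":[0,0,0],"gripper":-0.6},{"translation":[0,0,0.001],"delta_rot":[0,0,0],"gripper":-0.6}]'
```

```text
clock: 3.5
tool_pos: [0.5201, 0.3895, 0.0351]
ee_rot: [0.0, 0.731, 0.682, 0.0]
ft_force: [1.2, 1.2, -0.4]
opening: 0.281
grasp_force: 21.8
clock: 3.7
tool_pos: [0.5206, 0.3901, 0.0341]
ee_rot: [0.0, 0.731, 0.682, 0.001]
ft_force: [0.4, 0.1, -0.4]
opening: 0.281
grasp_force: 21.8
clock: 3.9
tool_pos: [0.5202, 0.3899, 0.0326]
ee_rot: [0.0, 0.731, 0.682, 0.001]
ft_force: [0.2, 1.1, 2.1]
opening: 0.284
grasp_force: 22.1
```

```bash
python3 -m creep '[{"translation":[0,0,0.0007],"delta_rot":[0,0,0],"gripper":-0.6},{"translation":[0,0,0.0007],"delta_rot":[0,0,0],"gripper":-0.6},{"translation":[0,0,0.0007],"delta_rot":[0,0,0],"gripper":-0.6}]'
```

```text
clock: 4.2
tool_pos: [0.5202, 0.3899, 0.0325]
ee_rot: [0.0, 0.731, 0.682, 0.001]
ft_force: [-1.0, -1.0, 5.2]
opening: 0.276
grasp_force: 22.5
```

```bash
python3 -m creep '[{"translation":[0,0,0],"delta_rot":[0,0,0],"gripper":-0.3},{"translation":[0,0,0],"delta_rot":[0,0,0],"gripper":0},{"translation":[0,0,0],"delta_rot":[0,0,0],"gripper":0.2},{"translation":[0,0,0],"delta_rot":[0,0,0],"gripper":0.4},{"translation":[0,0,-0.005],"delta_rot":[0,0,0],"gripper":0.6}]' && python3 -m creep '[{"translation":[0,0,-0.05],"delta_rot":[0,0,0],"gripper":1},{"translation":[0,0,-0.1],"delta_rot":[0,0,0],"gripper":1},{"translation":[-0.05,0,-0.13],"delta_rot":[0,0,0],"gripper":1},{"translation":[-0.1,-0.004,-0.16],"delta_rot":[0,0,0],"gripper":1},{"translation":[-0.125,-0.004,-0.16],"delta_rot":[0,0,0],"gripper":1}]' && python3 -m creep '[{"translation":[0,0,0],"delta_rot":[0,0,0],"gripper":1},{"translation":[0,0,0],"delta_rot":[0,0,0],"gripper":1}]'
python3 - <<'E'
from h import *
c=shot('wrist','w3'); go(.504,.265,.09,-4.5)
cv2.imwrite('pics/w3b.png',cv2.resize(c['img'][:280,150:400],None,fx=2.1,fy=2.1,interpolation=2))
E
```

```text
clock: 4.7
tool_pos: [0.5193, 0.3893, 0.0355]
ee_rot: [-0.0, 0.731, 0.682, -0.001]
ft_force: [0.0, -0.9, -0.1]
opening: 0.802
grasp_force: 0.0
clock: 5.2
tool_pos: [0.5081, 0.2645, 0.1995]
ee_rot: [0.001, 0.731, 0.683, 0.002]
ft_force: [1.5, -1.2, -0.1]
opening: 0.999
grasp_force: 0.0
clock: 5.4
tool_pos: [0.5076, 0.2647, 0.197]
ee_rot: [0.0, 0.732, 0.682, 0.001]
ft_force: [0.4, 0.3, -0.3]
opening: 1.0
grasp_force: 0.0
pos [0.5074 0.2655 0.1964] yaw -4.0 f [ 0.8 -0.1 -0.6] open 0.99 grip 0.0 t 5.5
shift [-0.0008 -0.0034  0.1064] turn [ 0.    -0.001  0.009]
```

View pics/w3b.png

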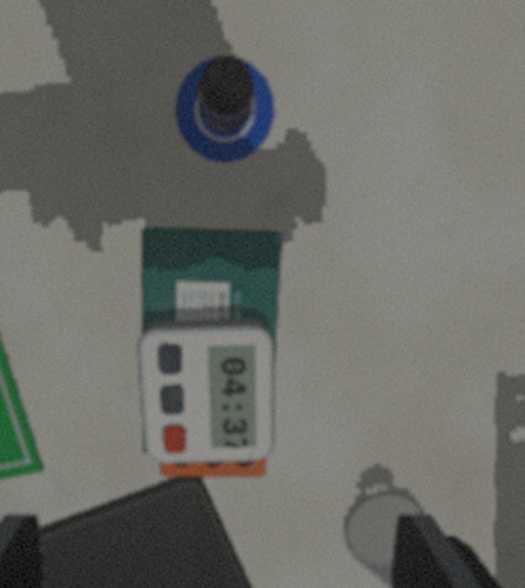

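Run:
```python
from h import *
c=load('w3'); a=((150,0),2.1)
q(c,'coaster',[(177,109),(273,109),(225,56),(225,162)],.003,*a)
q(c,'cap',[(200,82),(252,82),(226,56),(226,109)],.053,*a)
q(c,'timer',[(140,328),(272,326),(272,462),(142,463)],.069,*a)
q(c,'lid',[(143,228),(280,233)],.05,*a)
q(c,'rackend',[(161,474),(266,474)],.024,*a)
cl=cloud(c);z=cl[...,2]; m=np.zeros(z.shape,bool);m[140:240,200:290]=1
v=m&(abs(z-.069)<.004);print(v.sum(),rect(cl[v]))
m=np.zeros(z.shape,bool);m[20:60,235:280]=1;v=m&(z>.045)&(z<.06);print(v.sum(),rect(cl[v]))
```

```text
coaster [519.5 386.9   3. ] sides [33. 46. 33. 47.] yaw [129.6  -4.  130.8 -93.9]
cap [519.5 389.9  53. ] sides [14. 21. 14. 19.] yaw [131.9  -4.  133.6 -93.9]
timer [502.4 264.7  69. ] sides [61. 55. 61. 58.] yaw [ 84.5  -3.2 -92.5 176.4]
lid [509.5 333.   50. ] sides [59. 59.] yaw [173.9  -6.1]
rackend [501. 208.  24.] sides [56. 56.] yaw [175.9  -4.1]
4043 (502.6, 264.4, 58.0, 61.8, -2.4)
556 (520.0, 389.6, 20.2, 20.9, -5.1)
```

Run:
```python
from h import *
c=shot('top','t2')
cv2.imwrite('pics/t2c.png',cv2.resize(c['img'][150:210,130:190],None,fx=8,fy=8,interpolation=2))
cl=cloud(c);z=cl[...,2]
m=np.zeros(z.shape,bool);m[150:210,130:190]=1;v=m&(z>.045)&(z<.06);print(v.sum(),rect(cl[v]),cl[v].mean(0))
H,S,V=cv2.split(cv2.cvtColor(c['img'],cv2.COLOR_BGR2HSV));print(rect(blob(c,(130,150,175,210),(S>100)&(H>95)&(H<130),.003)))
```

```text
77 (507.0, 356.9, 22.2, 77.5, -25.1) [0.50290228 0.35023031 0.05095108]
(515.6, 382.5, 27.9, 47.8, 38.6)
```

View pics/t2c.png

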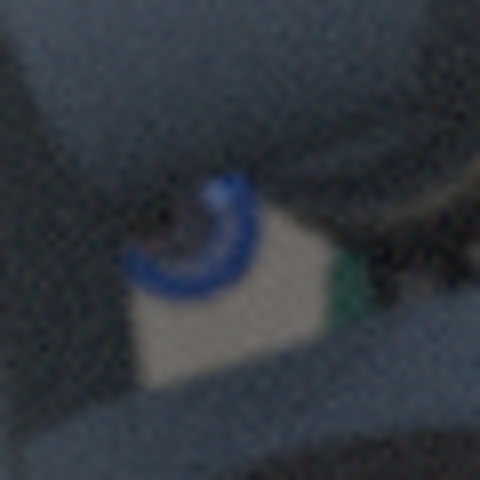

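```bash
python3 -m creep '[{"translation":[-0.0013,-0.005,0.04],"delta_rot":[0,0,-0.017],"gripper":1},{"translation":[-0.0013,-0.005,0.08],"delta_rot":[0,0,-0.017],"gripper":1},{"translation":[-0.0013,-0.005,0.11],"delta_rot":[0,0,-0.017],"gripper":1},{"translation":[-0.0013,-0.005,0.12],"delta_rot":[0,0,-0.017],"gripper":1},{"translation":[-0.0013,-0.005,0.122],"delta_rot":[0,0,-0.017],"gripper":1}]' && python3 -m creep '[{"translation":[0,0,0],"delta_rot":[0,0,0],"gripper":0.6},{"translation":[0,0,0],"delta_rot":[0,0,0],"gripper":0.4},{"translation":[0,0,0],"delta_rot":[0,0,0],"gripper":0.2},{"translation":[0,0,0],"delta_rot":[0,0,0],"gripper":0.1},{"translation":[0,0,0],"delta_rot":[0,0,0],"gripper":0.1}]' 25
```

```text
clock: 6.0
tool_pos: [0.5012, 0.265, 0.0724]
ee_rot: [-0.001, 0.725, 0.689, -0.001]
ft_force: [0.2, 0.2, 1.4]
opening: 1.003
grasp_force: 0.0
clock: 6.5
tool_pos: [0.5033, 0.2648, 0.0759]
ee_rot: [0.001, 0.725, 0.688, 0.002]
ft_force: [1.1, 0.8, 7.0]
opening: 0.671
grasp_force: 27.9
```

```bash
python3 -m creep '[{"translation":[0,0,-0.02],"delta_rot":[0,0,0],"gripper":0.1},{"translation":[0,0,-0.06],"delta_rot":[0,0,0],"gripper":0.1},{"translation":[0,0,-0.1],"delta_rot":[0,0,0],"gripper":0.1},{"translation":[-0.03,-0.005,-0.13],"delta_rot":[0,0,-0.03],"gripper":0.1},{"translation":[-0.07,-0.012,-0.14],"delta_rot":[0,0,-0.06],"gripper":0.1}]' && python3 -m creep '[{"translation":[-0.04,-0.007,0],"delta_rot":[0,0,-0.03],"gripper":0.1},{"translation":[-0.085,-0.014,0],"delta_rot":[0,0,-0.03],"gripper":0.1},{"translation":[-0.13,-0.022,0],"delta_rot":[0,0,-0.03],"gripper":0.1},{"translation":[-0.17,-0.029,0],"delta_rot":[0,0,-0.03],"gripper":0.1},{"translation":[-0.2,-0.034,0],"delta_rot":[0,0,-0.03],"gripper":0.1}]'  && python3 -c "
from h import *
go(.425,-.0917,.15,2.4)"
```

```text
clock: 7.0
tool_pos: [0.4888, 0.1957, 0.218]
ee_rot: [0.003, 0.703, 0.711, 0.004]
ft_force: [0.3, -0.6, -0.5]
opening: 0.67
grasp_force: 27.2
clock: 7.5
tool_pos: [0.4533, -0.0074, 0.2146]
ee_rot: [0.0, 0.694, 0.72, -0.0]
ft_force: [0.2, -0.3, -1.2]
opening: 0.667
grasp_force: 27.2
pos [ 0.4533 -0.0074  0.2146] yaw 2.1 f [ 0.2 -0.3 -1.2] open 0.67 grip 27.2 t 7.5
shift [-0.0832 -0.0313  0.0646] turn [ 0.     0.001 -0.005]
```

```bash
python3 -m creep '[{"translation":[-0.05,-0.015,0],"delta_rot":[0,0,-0.005],"gripper":0.1},{"translation":[-0.1,-0.031,0],"delta_rot":[0,0,-0.005],"gripper":0.1},{"translation":[-0.143,-0.031,0],"delta_rot":[0,0,-0.005],"gripper":0.1},{"translation":[-0.143,-0.031,0],"delta_rot":[0,0,-0.005],"gripper":0.1},{"translation":[-0.143,-0.031,0],"delta_rot":[0,0,-0.005],"gripper":0.1}]' && python3 -c "
from h import *
c=shot('wrist','w4')
cv2.imwrite('pics/w4b.png',cv2.resize(c['img'][60:340,130:430],None,fx=2.1,fy=2.1,interpolation=2))
go(.425,-.0917,.05,2.4)"
```

```text
clock: 8.0
tool_pos: [0.4282, -0.1504, 0.2144]
ee_rot: [-0.0, 0.693, 0.721, 0.0]
ft_force: [-0.2, 0.4, -1.3]
opening: 0.667
grasp_force: 27.2
pos [ 0.428  -0.1491  0.2142] yaw 2.4 f [ 0.1 -0.2 -0.5] open 0.68 grip 27.2 t 8.1
shift [ 0.0573 -0.0005  0.1643] turn [-0.001 -0.001 -0.   ]
```

View pics/w4b.png

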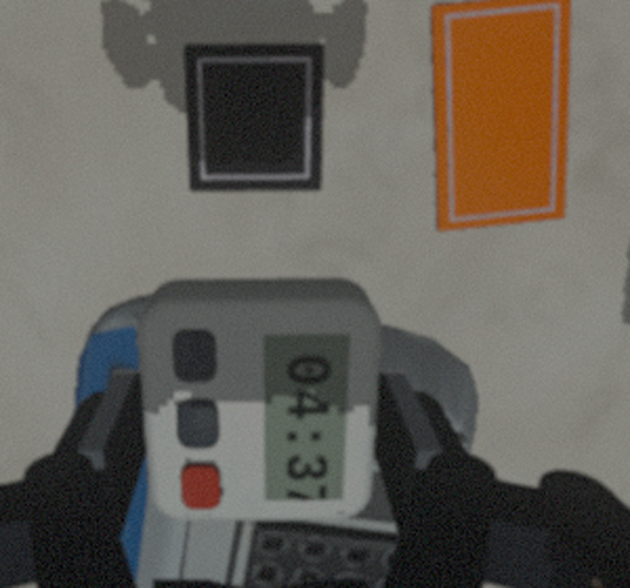

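Run:
```python
from h import *
c=load('w4'); a=((130,60),2.1)
q(c,'bmat',[(184,45),(323,44),(321,188),(190,190)],.003,*a)
q(c,'boutl',[(198,58),(312,57),(309,177),(203,180)],.003,*a)
q(c,'omat',[(432,3),(570,-2),(565,215),(438,230)],.003,*a)
q(c,'timer',[(138,298),(382,298),(376,520),(148,520)],.209,*a)
cl=cloud(c);z=cl[...,2]; m=np.zeros(z.shape,bool);m[185:315,190:320]=1
v=m&(z>.195)&(z<.215);print(v.sum(),rect(cl[v]),np.median(z[v]))
```

```text
bmat [422.7 -92.3   3. ] sides [75. 72. 75. 72.] yaw [  92.8    2.6  -86.9 -176.9]
boutl [423.2 -92.6   3. ] sides [64. 59. 62. 58.] yaw [  93.1    2.7  -87.9 -176.1]
omat [555.  -85.2   3. ] sides [119.  71. 114.  72.] yaw [  98.4    5.2  -81.1 -170.7]
timer [ 428.  -148.9  209. ] sides [60. 55. 60. 58.] yaw [  91.     2.3  -85.4 -177.7]
12633 (428.1, -150.6, 62.3, 66.3, -88.7) 0.20721514782020134
```

```bash
python3 -m creep '[{"translation":[0.04,-0.002,0],"delta_rot":[0,0,-0.006],"gripper":0.1},{"translation":[0.0575,-0.0023,0.03],"delta_rot":[0,0,-0.006],"gripper":0.1},{"translation":[0.0575,-0.0023,0.075],"delta_rot":[0,0,-0.006],"gripper":0.1},{"translation":[0.0575,-0.0023,0.12],"delta_rot":[0,0,-0.006],"gripper":0.1},{"translation":[0.0575,-0.0023,0.15],"delta_rot":[0,0,-0.006],"gripper":0.1}]' && python3 -m creep '[{"translation":[0,0,0.02],"delta_rot":[0,0,0],"gripper":0.1},{"translation":[0,0,0.028],"delta_rot":[0,0,0],"gripper":0.1},{"translation":[0,0,0.03],"delta_rot":[0,0,0],"gripper":0.1},{"translation":[0,0,0.03],"delta_rot":[0,0,0],"gripper":0.1}]'; python3 -m creep '[{"translation":[0,0,0.001],"delta_rot":[0,0,0],"gripper":0.1},{"translation":[0,0,0.002],"delta_rot":[0,0,0],"gripper":0.1},{"translation":[0,0,0.002],"delta_rot":[0,0,0],"gripper":0.1}]'
```

```text
clock: 8.55
tool_pos: [0.4228, -0.0894, 0.0625]
ee_rot: [-0.001, 0.688, 0.725, -0.0]
ft_force: [0.2, 0.2, -0.5]
opening: 0.671
grasp_force: 27.2
clock: 8.95
tool_pos: [0.4241, -0.0914, 0.0347]
ee_rot: [0.0, 0.689, 0.725, 0.0]
ft_force: [0.5, -0.7, 0.1]
opening: 0.668
grasp_force: 27.2
clock: 9.25
tool_pos: [0.4242, -0.0922, 0.0329]
ee_rot: [0.001, 0.69, 0.724, 0.0]
ft_force: [-0.2, -0.6, -0.2]
opening: 0.67
grasp_force: 27.2
```

```bash
python3 -m creep '[{"translation":[0,0,0.0015],"delta_rot":[0,0,0],"gripper":0.1},{"translation":[0,0,0.0025],"delta_rot":[0,0,0],"gripper":0.1},{"translation":[0,0,0.0025],"delta_rot":[0,0,0],"gripper":0.1}]'; python3 -m creep '[{"translation":[0,0,0.001],"delta_rot":[0,0,0],"gripper":0.1},{"translation":[0,0,0.001],"delta_rot":[0,0,0],"gripper":0.1}]'; python3 -m creep '[{"translation":[0,0,0.001],"delta_rot":[0,0,0],"gripper":0.1},{"translation":[0,0,0.001],"delta_rot":[0,0,0],"gripper":0.1}]'
```

```text
clock: 9.55
tool_pos: [0.4238, -0.092, 0.0297]
ee_rot: [-0.0, 0.69, 0.724, -0.0]
ft_force: [1.0, -0.1, -0.3]
opening: 0.666
grasp_force: 27.2
clock: 9.75
tool_pos: [0.4238, -0.092, 0.0288]
ee_rot: [0.0, 0.69, 0.724, 0.0]
ft_force: [-0.4, 0.4, -0.1]
opening: 0.666
grasp_force: 27.3
clock: 9.95
tool_pos: [0.4238, -0.092, 0.0286]
ee_rot: [0.0, 0.69, 0.724, 0.0]
ft_force: [-1.7, 0.4, 9.9]
opening: 0.67
grasp_force: 28.4
```

```bash
python3 -m creep '[{"translation":[0,0,-0.001],"delta_rot":[0,0,0],"gripper":0.5},{"translation":[0,0,-0.001],"delta_rot":[0,0,0],"gripper":0.8},{"translation":[0,0,-0.003],"delta_rot":[0,0,0],"gripper":1},{"translation":[0,0,-0.005],"delta_rot":[0,0,0],"gripper":1},{"translation":[0,0,-0.02],"delta_rot":[0,0,0],"gripper":1}]' && python3 -m creep '[{"translation":[0,0,-0.05],"delta_rot":[0,0,0],"gripper":1},{"translation":[0,0,-0.1],"delta_rot":[0,0,0],"gripper":1},{"translation":[0,0.03,-0.14],"delta_rot":[0,0,0],"gripper":1},{"translation":[-0.03,0.04,-0.17],"delta_rot":[0,0,0],"gripper":1},{"translation":[-0.05,0.05,-0.18],"delta_rot":[0,0,0],"gripper":1}]' && python3 -m creep '[{"translation":[0,0,0],"delta_rot":[0,0,0],"gripper":1}]'
python3 - <<'E'
from h import *
c=shot('wrist','w5')
cv2.imwrite('pics/w5b.png',cv2.resize(c['img'][20:300,110:430],None,fx=2.1,fy=2.1,interpolation=2))
go(.5,.28,.21,-4)
cl=cloud(c);z=cl[...,2]; v=(abs(z-.022)<.006)&(abs(cl[...,0]-.424)<.06)&(abs(cl[...,1]+.092)<.06);print(v.sum(),rect(cl[v]),np.median(z[v]))
t=shot('top','t3'); cl=cloud(t);z=cl[...,2]
m=np.zeros(z.shape,bool);m[160:200,135:172]=1;v=m&(z>.045)&(z<.06);print(v.sum(),rect(cl[v]),cl[v].mean(0))
H,S,V=cv2.split(cv2.cvtColor(t['img'],cv2.COLOR_BGR2HSV));print(rect(blob(t,(135,160,172,200),(S>100)&(H>95)&(H<130),.003)))
cv2.imwrite('pics/t3c.png',cv2.resize(t['img'][155:205,130:240],None,fx=7,fy=7,interpolation=2))
E
```

```text
clock: 10.45
tool_pos: [0.4231, -0.0917, 0.047]
ee_rot: [-0.001, 0.69, 0.724, -0.0]
ft_force: [-0.5, -0.2, 0.1]
opening: 0.997
grasp_force: 0.0
clock: 10.95
tool_pos: [0.4788, -0.1409, 0.2318]
ee_rot: [0.004, 0.689, 0.725, 0.001]
ft_force: [0.6, -0.9, 0.2]
opening: 1.003
grasp_force: 0.0
clock: 11.05
tool_pos: [0.4793, -0.1424, 0.2302]
ee_rot: [0.004, 0.69, 0.724, 0.001]
ft_force: [0.1, -0.2, -0.3]
opening: 1.0
grasp_force: 0.0
pos [ 0.4769 -0.1403  0.2285] yaw 2.7 f [-0.2  0.1 -1.3] open 1.0 grip 0.0 t 11.1
shift [0.4188 0.0431 0.0181] turn [0.002 0.001 0.117]
2899 (423.1, -92.3, 58.9, 61.6, 2.7) 0.0216149942599414
88 (514.3, 362.3, 32.8, 78.3, -27.0) [0.51614944 0.37766512 0.052392  ]
(519.4, 383.3, 32.4, 41.3, 74.3)
```

View pics/w5b.png

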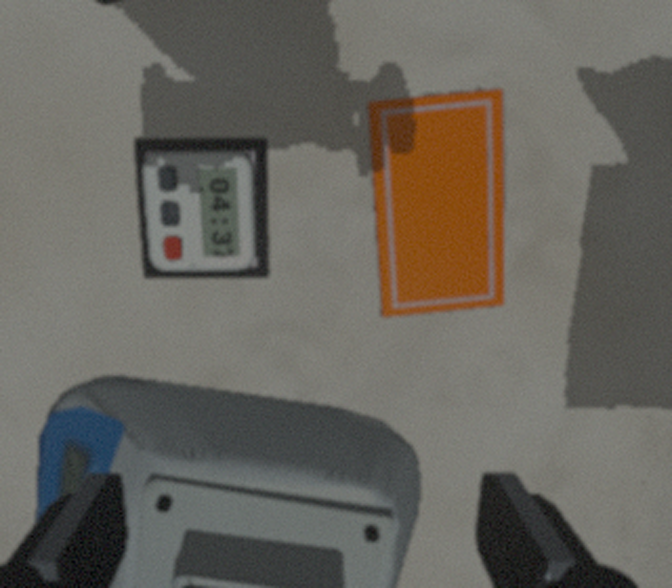

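View pics/t3c.png

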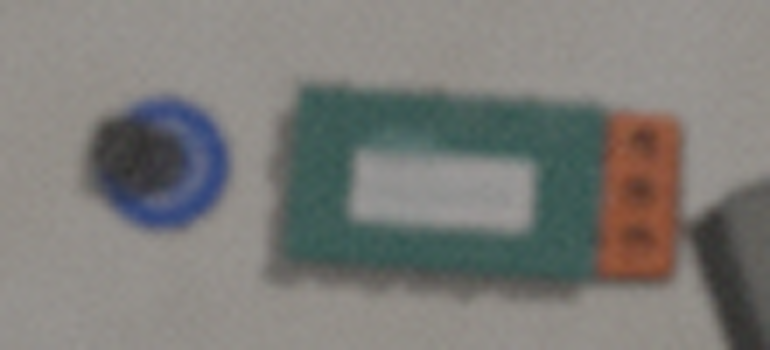

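Timer sits centred on the black mat (outline margins about equal). Vial cap at crop (138,157) over coaster centre (164,163); lid corners (300,87), (607,103), (597,277), (283,262).

Run:
```python
from h import *
c=load('t3'); a=((130,155),7)
q(c,'cap',[(138,157)],.053,*a); q(c,'coaster',[(98,163),(230,163),(164,97),(164,230)],.003,*a)
q(c,'lid',[(300,87),(607,103),(597,277),(283,262)],.05,*a)
cl=cloud(c);z=cl[...,2];v=(abs(z-.05)<.006)&(abs(cl[...,0]-.5)<.06)&(abs(cl[...,1]-.28)<.07);print(v.sum(),rect(cl[v]))
c=load('w5'); a=((110,20),2.1)
q(c,'omat',[(369,102),(502,90),(503,302),(382,315)],.003,*a)
q(c,'oout',[(384,109),(491,101),(492,296),(393,305)],.003,*a)
q(c,'bmat',[(136,140),(266,139),(268,275),(145,276)],.003,*a)
```

```text
cap [516.9 384.6  53. ] sides [0.] yaw [0.]
coaster [521.1 387.5   3. ] sides [34. 47. 33. 47.] yaw [ 43.7 -91.7  43.9 179.6]
lid [505.8 281.3  50. ] sides [ 59. 104.  59. 105.] yaw [ -6.1 -94.7 175.6  85.6]
1155 (506.5, 282.3, 61.2, 105.9, -5.5)
omat [554.9 -84.7   3. ] sides [118.  71. 116.  72.] yaw [  98.3    8.1  -81.6 -171. ]
oout [555.4 -84.5   3. ] sides [108.  58. 107.  58.] yaw [  97.7    7.3  -81.9 -171.9]
bmat [423.2 -92.2   3. ] sides [75. 71. 74. 71.] yaw [  92.3    2.8  -87.4 -177. ]
```

```bash
python3 -m creep '[{"translation":[0.045,0.005,0],"delta_rot":[0.002,0,0.13],"gripper":1},{"translation":[0.09,0.01,0],"delta_rot":[0.002,0,0.13],"gripper":1},{"translation":[0.14,0.016,0],"delta_rot":[0.002,0,0.13],"gripper":1},{"translation":[0.19,0.022,0],"delta_rot":[0.002,0,0.13],"gripper":1},{"translation":[0.24,0.028,0],"delta_rot":[0.002,0,0.13],"gripper":1}]' && python3 -c "
from h import *
go(.505,.275,.2,-5)"
```

```text
clock: 11.65
tool_pos: [0.4896, 0.1031, 0.2261]
ee_rot: [-0.003, 0.735, 0.678, -0.003]
ft_force: [1.0, 0.4, -0.1]
opening: 1.001
grasp_force: 0.0
pos [0.4896 0.1031 0.2261] yaw -4.6 f [ 1.   0.4 -0.1] open 1.0 grip 0.0 t 11.7
shift [0.1726 0.0017 0.026 ] turn [-0.007  0.     0.006]
```

```bash
python3 -m creep '[{"translation":[0.05,0,0],"delta_rot":[0,0,0.006],"gripper":1},{"translation":[0.1,0,0.005],"delta_rot":[0,0,0.006],"gripper":1},{"translation":[0.145,0,0.015],"delta_rot":[0,0,0.006],"gripper":1},{"translation":[0.172,0.001,0.026],"delta_rot":[0,0,0.006],"gripper":1},{"translation":[0.172,0.001,0.026],"delta_rot":[0,0,0.006],"gripper":1}]' && python3 -m creep '[{"translation":[0,0,0],"delta_rot":[0,0,0],"gripper":1}]'
python3 - <<'E'
from h import *
c=shot('wrist','w6'); go(.505,.28,.069,-5)
cl=cloud(c);z=cl[...,2]
for h in(.05,.024):
    v=(abs(z-h)<.006)&(abs(cl[...,0]-.5)<.05)&(abs(cl[...,1]-.27)<.085);print(h,v.sum(),rect(cl[v]),np.median(z[v]))
v=(abs(z-.053)<.006)&(abs(cl[...,0]-.52)<.03)&(abs(cl[...,1]-.388)<.03);print(v.sum(),rect(cl[v]))
H,S,V=cv2.split(cv2.cvtColor(c['img'],cv2.COLOR_BGR2HSV))
m=(S>90)&(H>68)&(H<100); print('lid color',rect(blob(c,(200,80,330,320),m,.05)))
m=(S>90)&(H>40)&(H<68); print('gmat',rect(blob(c,(0,50,220,384),m,.003)))
cv2.imwrite('pics/w6b.png',cv2.resize(c['img'][0:300,70:400],None,fx=2,fy=2,interpolation=2))
E
```

```text
clock: 12.15
tool_pos: [0.5037, 0.2751, 0.1985]
ee_rot: [-0.003, 0.735, 0.678, -0.004]
ft_force: [-0.2, -0.3, 0.4]
opening: 1.003
grasp_force: 0.0
clock: 12.25
tool_pos: [0.5047, 0.2721, 0.1999]
ee_rot: [-0.002, 0.736, 0.677, -0.003]
ft_force: [-0.4, 0.4, -0.0]
opening: 0.998
grasp_force: 0.0
pos [0.5054 0.2713 0.2006] yaw -4.9 f [ 0.5 -0.8 -0.6] open 1.0 grip 0.0 t 12.3
shift [ 0.0089 -0.0004  0.1315] turn [-0.005  0.002  0.001]
0.05 6890 (499.5, 256.8, 68.7, 159.2, -10.9) 0.04980021327828746
0.024 725 (503.9, 254.5, 71.0, 154.0, -14.7) 0.02345024573115917
519 (519.7, 389.1, 20.6, 20.7, 85.4)
lid color (504.2, 281.9, 57.3, 102.1, -6.0)
gmat (326.2, 257.2, 3.1, 56.5, 8.1)
```

View pics/w6b.png

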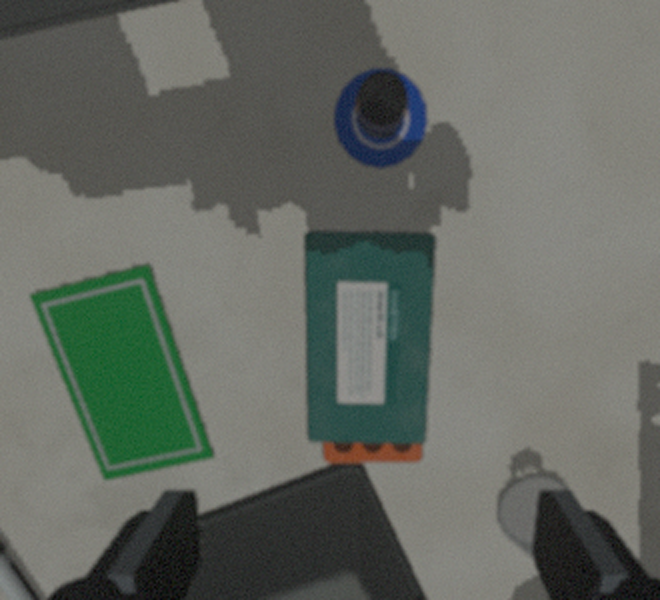

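```bash
python3 - <<'E'
from h import *
c=load('w6'); a=((70,0),2)
q(c,'lid',[(305,234),(434,235),(424,441),(308,440)],.05,*a)
q(c,'gmat',[(32,295),(150,265),(213,455),(107,478)],.003,*a)
q(c,'gout',[(41,307),(144,280),(202,449),(109,469)],.003,*a)
E
python3 -m creep '[{"translation":[0.01,-0.002,0.04],"delta_rot":[-0.004,0.002,0.01],"gripper":1},{"translation":[0.01,-0.002,0.08],"delta_rot":[-0.004,0.002,0.01],"gripper":1},{"translation":[0.01,-0.002,0.115],"delta_rot":[-0.004,0.002,0.01],"gripper":1},{"translation":[0.01,-0.002,0.135],"delta_rot":[-0.004,0.002,0.01],"gripper":1},{"translation":[0.01,-0.002,0.135],"delta_rot":[-0.004,0.002,0.01],"gripper":1}]'
```

```text
lid [504.2 282.1  50. ] sides [102.  59. 102.  59.] yaw [ 84.2  -5.3 -95.7 174.8]
gmat [361.  261.4   3. ] sides [117.  71. 117.  70.] yaw [  98.7    8.2  -82.2 -171.4]
gout [359.8 260.2   3. ] sides [104.  63. 104.  61.] yaw [  99.3    8.7  -81.8 -171.6]
clock: 12.8
tool_pos: [0.5035, 0.2796, 0.0641]
ee_rot: [-0.001, 0.741, 0.671, -0.002]
ft_force: [-0.0, -0.5, 0.7]
opening: 0.998
grasp_force: 0.0
```

```bash
python3 -m creep '[{"translation":[0.001,0,0.009],"delta_rot":[0,0,0],"gripper":1},{"translation":[0.001,0,0.009],"delta_rot":[0,0,0],"gripper":0.8},{"translation":[0.001,0,0.009],"delta_rot":[0,0,0],"gripper":0.5},{"translation":[0.001,0,0.009],"delta_rot":[0,0,0],"gripper":0.2},{"translation":[0.001,0,0.009],"delta_rot":[0,0,0],"gripper":0.2}]' 30
```

```text
clock: 13.3
tool_pos: [0.5067, 0.2832, 0.0592]
ee_rot: [0.001, 0.74, 0.672, 0.002]
ft_force: [0.0, -1.2, 5.7]
opening: 0.695
grasp_force: 32.8
```

```bash
python3 -m creep '[{"translation":[0,0,-0.02],"delta_rot":[0,0,0],"gripper":0.2},{"translation":[0,0,-0.05],"delta_rot":[0,0,0],"gripper":0.2},{"translation":[-0.01,-0.04,-0.06],"delta_rot":[0,0,-0.1],"gripper":0.2},{"translation":[-0.02,-0.08,-0.06],"delta_rot":[0,0,-0.2],"gripper":0.2},{"translation":[-0.03,-0.12,-0.06],"delta_rot":[0,0,-0.241],"gripper":0.2}]' && python3 -m creep '[{"translation":[0,-0.0208,0],"delta_rot":[0,0,0],"gripper":0.2},{"translation":[0,-0.0208,0],"delta_rot":[0,0,0],"gripper":0.2},{"translation":[0,-0.0208,0],"delta_rot":[0,0,0],"gripper":0.2}]'
python3 - <<'E'
from h import *
go(.3607,.2608,.06,8.3)
c=shot('wrist','w7')
cl=cloud(c);z=cl[...,2];Z=manip.get_obs()['tool_pos'][2]-.006
v=(abs(z-Z)<.012)&(abs(cl[...,0]-.36)<.04)&(abs(cl[...,1]-.26)<.07);print(v.sum(),rect(cl[v]),np.median(z[v]))
cv2.imwrite('pics/w7b.png',cv2.resize(c['img'],(800,600),interpolation=2))
E
```

```text
clock: 13.8
tool_pos: [0.3826, 0.2647, 0.1183]
ee_rot: [0.001, 0.654, 0.757, 0.002]
ft_force: [-0.6, -0.2, -1.4]
opening: 0.692
grasp_force: 32.8
clock: 14.1
tool_pos: [0.3641, 0.2623, 0.1178]
ee_rot: [0.001, 0.654, 0.756, 0.003]
ft_force: [0.8, 0.4, 0.3]
opening: 0.696
grasp_force: 32.8
pos [0.3641 0.2623 0.1178] yaw 8.3 f [0.8 0.4 0.3] open 0.7 grip 32.8 t 14.1
shift [-0.0012 -0.0038  0.0578] turn [ 0.005 -0.002 -0.   ]
21856 (360.4, 260.0, 79.0, 105.2, 8.0) 0.10840048592156934
```

Run:
```python
from h import *
c=load('w7'); H,S,V=cv2.split(cv2.cvtColor(c['img'],cv2.COLOR_BGR2HSV)); m=(S>90)&(H>68)&(H<100)
print(rect(blob(c,(100,50,420,384),m,.1084)))
```

```text
(364.0, 260.4, 60.1, 106.5, 8.0)
```

View pics/w7b.png

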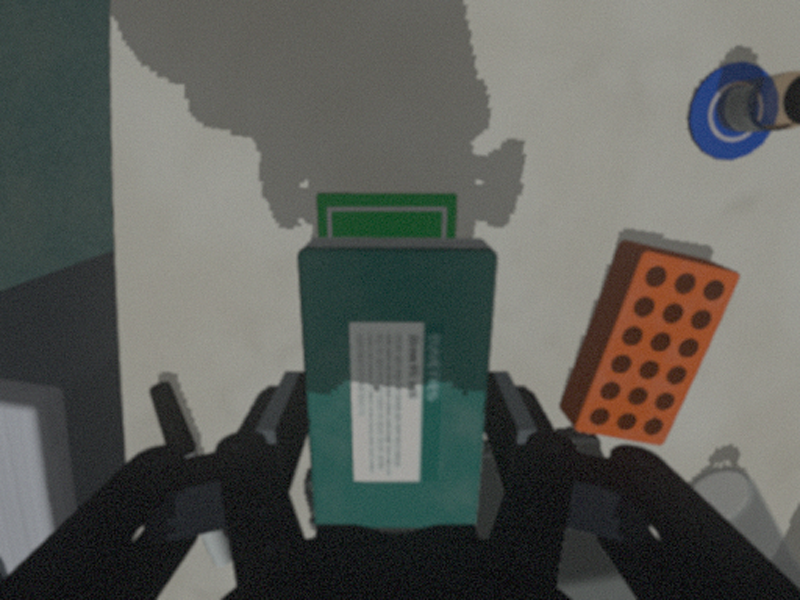

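```bash
python3 - <<'E'
from h import *
c=load('w7'); q(c,'front',[(317,194),(457,194)],.003); q(c,'outl front',[(328,207),(446,207)],.003)
a=np.radians(8.3);u=np.array([-np.sin(a),np.cos(a)]);print(np.array([360.7,260.8])+60*u,np.array([360.7,260.8])+52.5*u)
E
python3 -m creep '[{"translation":[0.001,-0.0032,0.02],"delta_rot":[0.005,-0.002,0],"gripper":0.2},{"translation":[0.001,-0.0032,0.045],"delta_rot":[0.005,-0.002,0],"gripper":0.2},{"translation":[0.001,-0.0032,0.065],"delta_rot":[0.005,-0.002,0],"gripper":0.2},{"translation":[0.001,-0.0032,0.07],"delta_rot":[0.005,-0.002,0],"gripper":0.2},{"translation":[0.001,-0.0032,0.07],"delta_rot":[0.005,-0.002,0],"gripper":0.2}]'
```

```text
front [351.1 319.5   3. ] sides [72. 72.] yaw [-171.8    8.2]
outl front [352. 313.   3.] sides [61. 61.] yaw [-171.8    8.2]
[352.03862794 320.17154734] [353.12129945 312.75010393]
clock: 14.65
tool_pos: [0.3609, 0.2625, 0.0466]
ee_rot: [-0.001, 0.655, 0.756, -0.001]
ft_force: [-0.4, -1.2, -0.2]
opening: 0.694
grasp_force: 32.8
```

```bash
python3 -m creep '[{"translation":[-0.0005,-0.001,0.003],"delta_rot":[0,0,0],"gripper":0.2},{"translation":[-0.0005,-0.001,0.005],"delta_rot":[0,0,0],"gripper":0.2},{"translation":[-0.0005,-0.001,0.006],"delta_rot":[0,0,0],"gripper":0.2},{"translation":[-0.0005,-0.001,0.006],"delta_rot":[0,0,0],"gripper":0.2}]';python3 -m creep '[{"translation":[0,0,0.001],"delta_rot":[0,0,0],"gripper":0.2},{"translation":[0,0,0.001],"delta_rot":[0,0,0],"gripper":0.2}]';python3 -m creep '[{"translation":[0,0,0.001],"delta_rot":[0,0,0],"gripper":0.2},{"translation":[0,0,0.001],"delta_rot":[0,0,0],"gripper":0.2}]'
```

```text
clock: 15.05
tool_pos: [0.359, 0.2618, 0.0417]
ee_rot: [-0.0, 0.654, 0.756, -0.001]
ft_force: [-0.2, 0.2, -1.0]
opening: 0.697
grasp_force: 32.8
clock: 15.25
tool_pos: [0.3589, 0.2618, 0.0405]
ee_rot: [-0.001, 0.654, 0.756, -0.001]
ft_force: [-0.0, 0.7, -0.4]
opening: 0.696
grasp_force: 32.8
clock: 15.45
tool_pos: [0.3587, 0.2617, 0.0393]
ee_rot: [-0.001, 0.654, 0.756, -0.001]
ft_force: [0.5, -0.5, -0.3]
opening: 0.696
grasp_force: 32.8
```

```bash
python3 -m creep '[{"translation":[0,0,0.001],"delta_rot":[0,0,0],"gripper":0.2},{"translation":[0,0,0.001],"delta_rot":[0,0,0],"gripper":0.2}]';python3 -m creep '[{"translation":[0,0,0.0007],"delta_rot":[0,0,0],"gripper":0.2},{"translation":[0,0,0.0007],"delta_rot":[0,0,0],"gripper":0.2}]'
```

```text
clock: 15.65
tool_pos: [0.3588, 0.2618, 0.0384]
ee_rot: [-0.001, 0.654, 0.756, -0.001]
ft_force: [0.7, -0.4, 0.5]
opening: 0.696
grasp_force: 32.9
clock: 15.85
tool_pos: [0.3588, 0.2617, 0.0383]
ee_rot: [-0.0, 0.654, 0.756, -0.001]
ft_force: [-1.2, -0.7, 7.1]
opening: 0.702
grasp_force: 33.6
```

```bash
python3 -m creep '[{"translation":[0,0,-0.001],"delta_rot":[0,0,0],"gripper":0.5},{"translation":[0,0,-0.001],"delta_rot":[0,0,0],"gripper":0.8},{"translation":[0,0,-0.003],"delta_rot":[0,0,0],"gripper":1},{"translation":[0,0,-0.01],"delta_rot":[0,0,0],"gripper":1},{"translation":[0,0,-0.04],"delta_rot":[0,0,0],"gripper":1}]' && python3 -m creep '[{"translation":[0,0,-0.05],"delta_rot":[0,0,0],"gripper":1},{"translation":[0,0,-0.1],"delta_rot":[0,0,0.05],"gripper":1},{"translation":[-0.02,0.04,-0.13],"delta_rot":[0,0,0.1],"gripper":1},{"translation":[-0.05,0.08,-0.15],"delta_rot":[0,0,0.2],"gripper":1},{"translation":[-0.05,0.1,-0.15],"delta_rot":[0,0,0.23],"gripper":1}]' && python3 -m creep '[{"translation":[0,0,0],"delta_rot":[0,0,0],"gripper":1},{"translation":[0,0,0],"delta_rot":[0,0,0],"gripper":1}]'
python3 - <<'E'
from h import *
c=shot('wrist','w8'); go(.504,.26,.1,-5)
cl=cloud(c);z=cl[...,2]
v=(abs(z-.029)<.006)&(abs(cl[...,0]-.36)<.05)&(abs(cl[...,1]-.26)<.07);print('box',v.sum(),rect(cl[v]),np.median(z[v]))
v=(abs(z-.024)<.005)&(abs(cl[...,0]-.5)<.06)&(abs(cl[...,1]-.26)<.075);print('rack',v.sum(),rect(cl[v]),np.median(z[v]))
H,S,V=cv2.split(cv2.cvtColor(c['img'],cv2.COLOR_BGR2HSV))
print('rack col',rect(blob(c,(150,50,420,384),(S>100)&(H<20)&(V>90),.024)))
P=blob(c,(50,50,300,384),(S>100)&(H>35)&(H<100),.003);print('gmat+box',rect(P))
cv2.imwrite('pics/w8b.png',cv2.resize(c['img'][40:340,70:400],None,fx=2,fy=2,interpolation=2))
E
```

```text
clock: 16.35
tool_pos: [0.3576, 0.2611, 0.0765]
ee_rot: [-0.002, 0.654, 0.756, -0.004]
ft_force: [0.4, 0.1, 0.7]
opening: 1.002
grasp_force: 0.0
clock: 16.85
tool_pos: [0.4695, 0.2256, 0.2315]
ee_rot: [0.002, 0.738, 0.675, 0.002]
ft_force: [-0.1, 0.4, -0.3]
opening: 0.998
grasp_force: 0.0
clock: 17.05
tool_pos: [0.4647, 0.2264, 0.2274]
ee_rot: [-0.001, 0.737, 0.676, -0.002]
ft_force: [-1.3, 0.3, -0.3]
opening: 0.997
grasp_force: 0.0
pos [0.4636 0.2266 0.2269] yaw -4.9 f [-0.2  0.6 -1.6] open 1.0 grip 0.0 t 17.1
shift [0.037  0.038  0.1267] turn [-0.005  0.002  0.002]
box 5012 (358.5, 259.4, 61.4, 105.4, 7.6) 0.028772473750368094
rack 3724 (499.2, 243.2, 77.9, 145.8, -17.7) 0.023427840815160278
rack col (503.6, 259.0, 55.4, 106.0, -4.2)
gmat+box (357.0, 260.7, 76.4, 117.0, 8.0)
```

View pics/w8b.png

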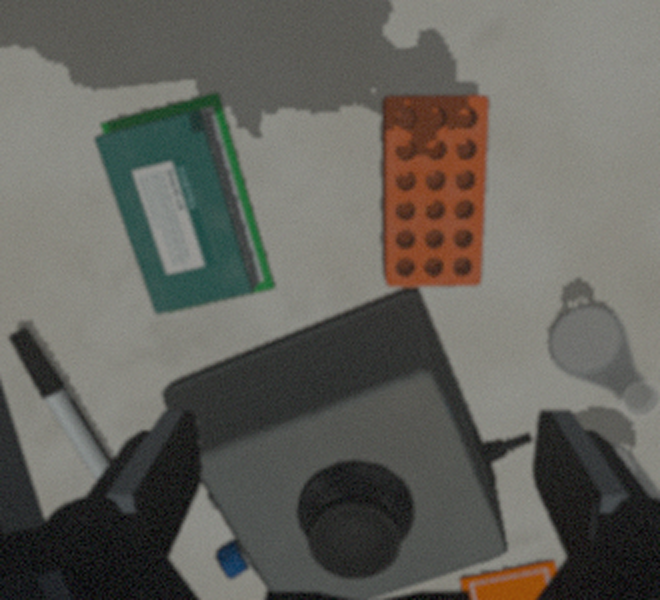

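The box is on its mat and level; the mat shows at corners (220,95), (273,287). The rack stands undisturbed at corners (384,97), (488,97), (481,284), (388,284).

Run:
```python
from h import *
c=load('w8'); a=((70,40),2)
q(c,'rack',[(384,97),(488,97),(481,284),(388,284)],.024,*a)
q(c,'gmat +x side',[(220,95),(273,287)],.003,*a)
q(c,'box top',[(97,137),(205,108),(250,291),(158,312)],.029,*a)
A=np.radians(8.2);u=np.array([np.cos(A),np.sin(A)]);print('expected +x side mid if mat at 360.7,260.8:',np.array([360.7,260.8])+36.5*u)
```

```text
rack [504.3 259.1  24. ] sides [103.  55. 104.  54.] yaw [ 86.8  -4.7 -93.8 175.1]
gmat +x side [395.4 265.4   3. ] sides [116. 116.] yaw [ 97.4 -82.6]
box top [360.5 260.6  29. ] sides [102.  62. 103.  57.] yaw [  98.     8.4  -84.9 -171.8]
expected +x side mid if mat at 360.7,260.8: [396.82683243 266.00595608]
```

```bash
python3 -m creep '[{"translation":[0.03,0.03,0.01],"delta_rot":[-0.005,0.002,-0.008],"gripper":1},{"translation":[0.036,0.038,0.05],"delta_rot":[-0.005,0.002,-0.008],"gripper":1},{"translation":[0.036,0.038,0.095],"delta_rot":[-0.005,0.002,-0.008],"gripper":1},{"translation":[0.036,0.038,0.14],"delta_rot":[-0.005,0.002,-0.008],"gripper":1},{"translation":[0.036,0.038,0.175],"delta_rot":[-0.005,0.002,-0.008],"gripper":1}]' && python3 -m creep '[{"translation":[0,0,0],"delta_rot":[0,0,0],"gripper":1},{"translation":[0,0,0],"delta_rot":[0,0,0],"gripper":1}]' && python3 -c "
from h import *
go(.504,.259,.033,-4.3)"
```

```text
clock: 17.6
tool_pos: [0.5025, 0.2593, 0.0495]
ee_rot: [-0.001, 0.734, 0.68, -0.001]
ft_force: [-0.2, -0.8, -0.9]
opening: 1.0
grasp_force: 0.0
clock: 17.8
tool_pos: [0.5043, 0.2594, 0.052]
ee_rot: [-0.0, 0.734, 0.679, -0.0]
ft_force: [-0.2, -0.4, -0.8]
opening: 1.002
grasp_force: 0.0
pos [0.5043 0.2594 0.052 ] yaw -4.4 f [-0.2 -0.4 -0.8] open 1.0 grip 0.0 t 17.8
shift [-0.0004 -0.0003  0.019 ] turn [-0.     0.    -0.002]
```

```bash
python3 -m creep '[{"translation":[0,0,0.012],"delta_rot":[0,0,0],"gripper":1},{"translation":[0,0,0.019],"delta_rot":[0,0,0],"gripper":0.8},{"translation":[0,0,0.019],"delta_rot":[0,0,0],"gripper":0.5},{"translation":[0,0,0.019],"delta_rot":[0,0,0],"gripper":0.2},{"translation":[0,0,0.019],"delta_rot":[0,0,0],"gripper":0.1}]' 30 && python3 -m creep '[{"translation":[0,0,0],"delta_rot":[0,0,0],"gripper":0.1}]'
```

```text
clock: 18.3
tool_pos: [0.5062, 0.2593, 0.0341]
ee_rot: [0.001, 0.734, 0.679, 0.002]
ft_force: [-1.2, 0.8, 3.2]
opening: 0.661
grasp_force: 32.3
clock: 18.4
tool_pos: [0.5062, 0.2593, 0.0341]
ee_rot: [0.001, 0.734, 0.679, 0.002]
ft_force: [-1.7, -0.1, 4.9]
opening: 0.665
grasp_force: 32.5
```

```bash
python3 -m creep '[{"translation":[0,0,-0.03],"delta_rot":[0,0,0],"gripper":0.1},{"translation":[0,0,-0.075],"delta_rot":[0,0,0],"gripper":0.1},{"translation":[0,0,-0.12],"delta_rot":[0,0,0],"gripper":0.1},{"translation":[-0.02,0.005,-0.15],"delta_rot":[0,0,0],"gripper":0.1},{"translation":[-0.06,0.014,-0.17],"delta_rot":[0,0,0],"gripper":0.1}]' && python3 -m creep '[{"translation":[-0.045,0.01,0],"delta_rot":[0,0,0],"gripper":0.1},{"translation":[-0.09,0.02,0],"delta_rot":[0,0,0],"gripper":0.1},{"translation":[-0.135,0.03,0],"delta_rot":[0,0,-0.07],"gripper":0.1},{"translation":[-0.18,0.04,0],"delta_rot":[0,0,-0.14],"gripper":0.1},{"translation":[-0.22,0.048,0],"delta_rot":[0,0,-0.217],"gripper":0.1}]' && python3 -c "
from h import *
go(.555,-.085,.13,8.1)"
```

```text
clock: 18.9
tool_pos: [0.5159, 0.1998, 0.2062]
ee_rot: [0.002, 0.733, 0.681, 0.004]
ft_force: [1.2, -0.5, -0.8]
opening: 0.665
grasp_force: 32.8
clock: 19.4
tool_pos: [0.5457, -0.0272, 0.2034]
ee_rot: [0.001, 0.655, 0.755, 0.001]
ft_force: [1.7, 0.1, -0.7]
opening: 0.663
grasp_force: 32.8
pos [ 0.5457 -0.0272  0.2034] yaw 8.1 f [ 1.7  0.1 -0.7] open 0.66 grip 32.8 t 19.4
shift [-0.0586  0.0008  0.0734] turn [ 0.004  0.    -0.   ]
```

```bash
python3 -m creep '[{"translation":[-0.04,0.001,0.01],"delta_rot":[0.004,0,0],"gripper":0.1},{"translation":[-0.0586,0.001,0.04],"delta_rot":[0.004,0,0],"gripper":0.1},{"translation":[-0.0586,0.001,0.07],"delta_rot":[0.004,0,0],"gripper":0.1},{"translation":[-0.0586,0.001,0.073],"delta_rot":[0.004,0,0],"gripper":0.1},{"translation":[-0.0586,0.001,0.073],"delta_rot":[0.004,0,0],"gripper":0.1}]'
python3 - <<'E'
from h import *
go(.555,-.085,.034,8.1)
c=shot('wrist','w9'); cl=cloud(c);z=cl[...,2]; Z=manip.get_obs()['tool_pos'][2]-.0095
H,S,V=cv2.split(cv2.cvtColor(c['img'],cv2.COLOR_BGR2HSV)); o=((S>100)&(H<22))
near=(abs(cl[...,0]-.555)<.06)&(abs(cl[...,1]+.085)<.08)
v=o&near&(abs(z-Z)<.006); print('rack',v.sum(),rect(cl[v]),np.median(z[v]))
v=o&near&(z<.012); P=cl[v]
a=np.radians(8.1); ux=np.array([np.cos(a),np.sin(a)]);uy=np.array([-np.sin(a),np.cos(a)])
s=(P[:,:2]-[.555,-.085])@np.c_[ux,uy]*1000; print('mat visible',v.sum(),s.min(0),s.max(0),np.percentile(s,[1,99],axis=0))
E
```

```text
clock: 19.9
tool_pos: [0.5541, -0.0824, 0.1297]
ee_rot: [-0.002, 0.656, 0.754, -0.001]
ft_force: [-0.2, 0.4, -1.3]
opening: 0.665
grasp_force: 32.8
pos [ 0.5541 -0.0824  0.1297] yaw 8.0 f [-0.2  0.4 -1.3] open 0.67 grip 32.8 t 19.9
shift [-0.0029  0.0008  0.0957] turn [-0.003 -0.001 -0.002]
rack 14897 (553.7, -82.9, 57.3, 106.5, 8.1) 0.11884817074792098
mat visible 1569 [-36.44840338  41.09525545] [36.19002781 59.92331806] [[-35.55021401  41.34047786]
 [ 35.48009573  59.20795248]]
```

```bash
python3 -m creep '[{"translation":[-0.0023,0.001,0.03],"delta_rot":[-0.002,-0.001,0],"gripper":0.1},{"translation":[-0.0023,0.001,0.06],"delta_rot":[-0.002,-0.001,0],"gripper":0.1},{"translation":[-0.0023,0.001,0.08],"delta_rot":[-0.002,-0.001,0],"gripper":0.1},{"translation":[-0.0023,0.001,0.086],"delta_rot":[-0.002,-0.001,0],"gripper":0.1},{"translation":[-0.0023,0.001,0.086],"delta_rot":[-0.002,-0.001,0],"gripper":0.1}]';python3 -m creep '[{"translation":[0,0,0.001],"delta_rot":[0,0,0],"gripper":0.1},{"translation":[0,0,0.002],"delta_rot":[0,0,0],"gripper":0.1},{"translation":[0,0,0.002],"delta_rot":[0,0,0],"gripper":0.1}]';python3 -m creep '[{"translation":[0,0,0.001],"delta_rot":[0,0,0],"gripper":0.1},{"translation":[0,0,0.001],"delta_rot":[0,0,0],"gripper":0.1}]'
```

```text
clock: 20.45
tool_pos: [0.5566, -0.0844, 0.0448]
ee_rot: [0.001, 0.656, 0.755, 0.0]
ft_force: [-0.2, 0.0, -0.3]
opening: 0.667
grasp_force: 32.8
clock: 20.75
tool_pos: [0.5567, -0.085, 0.0433]
ee_rot: [0.001, 0.656, 0.755, 0.0]
ft_force: [-1.3, 0.2, 0.1]
opening: 0.662
grasp_force: 32.8
clock: 20.95
tool_pos: [0.5561, -0.0849, 0.0415]
ee_rot: [0.001, 0.656, 0.754, 0.0]
ft_force: [-0.4, -0.7, -0.1]
opening: 0.668
grasp_force: 32.8
```

```bash
python3 -m creep '[{"translation":[0,0,0.0015],"delta_rot":[0,0,0],"gripper":0.1},{"translation":[0,0,0.0025],"delta_rot":[0,0,0],"gripper":0.1},{"translation":[0,0,0.0025],"delta_rot":[0,0,0],"gripper":0.1}]';python3 -m creep '[{"translation":[0,0,0.001],"delta_rot":[0,0,0],"gripper":0.1},{"translation":[0,0,0.001],"delta_rot":[0,0,0],"gripper":0.1}]'
```

```text
clock: 21.25
tool_pos: [0.5558, -0.0848, 0.0385]
ee_rot: [0.0, 0.656, 0.754, -0.0]
ft_force: [-0.5, -0.3, 0.1]
opening: 0.664
grasp_force: 32.8
clock: 21.45
tool_pos: [0.5559, -0.0848, 0.0376]
ee_rot: [0.0, 0.656, 0.755, -0.0]
ft_force: [-0.5, 0.3, -1.0]
opening: 0.67
grasp_force: 32.8
```

```bash
python3 -m creep '[{"translation":[0,0,0.0008],"delta_rot":[0,0,0],"gripper":0.1},{"translation":[0,0,0.0008],"delta_rot":[0,0,0],"gripper":0.1}]'; python3 -m creep '[{"translation":[0,0,0.0007],"delta_rot":[0,0,0],"gripper":0.1},{"translation":[0,0,0.0007],"delta_rot":[0,0,0],"gripper":0.1}]'
```

```text
clock: 21.65
tool_pos: [0.556, -0.0849, 0.0372]
ee_rot: [0.001, 0.656, 0.755, 0.0]
ft_force: [-0.9, -0.4, 1.9]
opening: 0.662
grasp_force: 33.1
clock: 21.85
tool_pos: [0.556, -0.0848, 0.0371]
ee_rot: [0.001, 0.656, 0.755, 0.0]
ft_force: [-2.2, 0.4, 6.4]
opening: 0.668
grasp_force: 33.5
```

Contact. I'll release, retreat upward and then toward −y, and check everything numerically.

```bash
python3 -m creep '[{"translation":[0,0,-0.001],"delta_rot":[0,0,0],"gripper":0.5},{"translation":[0,0,-0.001],"delta_rot":[0,0,0],"gripper":0.8},{"translation":[0,0,-0.003],"delta_rot":[0,0,0],"gripper":1},{"translation":[0,0,-0.01],"delta_rot":[0,0,0],"gripper":1},{"translation":[0,0,-0.04],"delta_rot":[0,0,0],"gripper":1}]' && python3 -m creep '[{"translation":[0,0,-0.05],"delta_rot":[0,0,0],"gripper":1},{"translation":[0,0,-0.1],"delta_rot":[0,0,0],"gripper":1},{"translation":[0,0,-0.14],"delta_rot":[0,0,0],"gripper":1},{"translation":[-0.04,-0.02,-0.16],"delta_rot":[0,0,0],"gripper":1},{"translation":[-0.07,-0.05,-0.16],"delta_rot":[0,0,0],"gripper":1}]' && python3 -m creep '[{"translation":[0,0,0],"delta_rot":[0,0,0],"gripper":1},{"translation":[0,0,0],"delta_rot":[0,0,0],"gripper":1}]'
python3 - <<'E'
from h import *
c=shot('wrist','w10'); cl=cloud(c);z=cl[...,2]
def chk(n,c,cl,z0,x,y,r,tol=.005):
    z=cl[...,2];v=(abs(z-z0)<tol)&(abs(cl[...,0]-x)<r)&(abs(cl[...,1]-y)<r);print(n,v.sum(),rect(cl[v]) if v.sum()>5 else '',np.median(z[v]))
chk('rack w',c,cl,.027,.555,-.085,.07); chk('timer w',c,cl,.022,.424,-.092,.055)
H,S,V=cv2.split(cv2.cvtColor(c['img'],cv2.COLOR_BGR2HSV)); print('rack+mat',rect(blob(c,(0,0,512,384),(S>100)&(H<22),.003)))
t=shot('top','t4'); cl=cloud(t)
chk('rack t',t,cl,.027,.555,-.085,.07); chk('timer t',t,cl,.022,.424,-.092,.055); chk('box t',t,cl,.029,.36,.26,.07); chk('vial t',t,cl,.053,.52,.387,.03,.01)
chk('flask',t,cl,.06,.6,.16,.04,.03);chk('beaker',t,cl,.05,.61,.09,.04,.03)
b=load('top0');d=cv2.absdiff(b['img'],t['img']).max(2)[120:160,228:305];print('bystander diff',d.mean(),(d>40).sum())
H,S,V=cv2.split(cv2.cvtColor(t['img'],cv2.COLOR_BGR2HSV));print('coaster t',rect(blob(t,(135,160,172,200),(S>100)&(H>95)&(H<130),.003)))
go(.5,0,.2,0)
E
```

```text
clock: 22.35
tool_pos: [0.554, -0.0842, 0.0744]
ee_rot: [-0.002, 0.656, 0.754, -0.001]
ft_force: [0.5, -0.8, 0.8]
opening: 0.997
grasp_force: 0.0
clock: 22.85
tool_pos: [0.5193, -0.163, 0.241]
ee_rot: [0.007, 0.655, 0.756, 0.001]
ft_force: [0.1, -1.3, -0.4]
opening: 1.001
grasp_force: 0.0
clock: 23.05
tool_pos: [0.5155, -0.1613, 0.2367]
ee_rot: [0.001, 0.657, 0.754, 0.0]
ft_force: [-0.3, 0.1, 0.1]
opening: 0.998
grasp_force: 0.0
rack w 3682 (555.8, -85.1, 56.7, 106.4, 7.9) 0.02639284064633568
timer w 2896 (423.4, -92.4, 57.9, 62.3, 2.9) 0.021583468994553767
rack+mat (555.0, -85.4, 72.2, 118.9, 8.5)
rack t 742 (558.6, -84.3, 56.9, 105.6, 8.5) 0.026912542379698423
timer t 598 (426.0, -90.2, 58.2, 62.8, 3.9) 0.02207003129557983
box t 1136 (360.5, 260.4, 60.8, 105.7, 8.1) 0.029040202510007385
vial t 69 (522.0, 390.4, 19.5, 19.5, 47.3) 0.05327426109730693
flask 172 (596.4, 155.8, 27.7, 33.7, -1.3) 0.05222531569115807
beaker 148 (616.5, 65.6, 29.9, 53.8, 89.4) 0.05727856630214545
bystander diff 20.533116883116882 0
coaster t (519.7, 383.1, 32.1, 40.7, 75.6)
pos [ 0.5161 -0.1602  0.2361] yaw 8.0 f [0.  0.2 0.8] open 1.0 grip 0.0 t 23.1
shift [0.1609 0.0063 0.0361] turn [0.001 0.    0.139]
```

```bash
python3 -m creep '[{"translation":[0.045,0.007,0],"delta_rot":[0,0,0.07],"gripper":1},{"translation":[0.09,0.013,0],"delta_rot":[0,0,0.14],"gripper":1},{"translation":[0.14,0.021,0],"delta_rot":[0,0,0.21],"gripper":1},{"translation":[0.19,0.028,0],"delta_rot":[0,0,0.21],"gripper":1},{"translation":[0.24,0.035,0],"delta_rot":[0,0,0.21],"gripper":1}]' && python3 -m creep '[{"translation":[0.05,0,0],"delta_rot":[0,0,0],"gripper":1},{"translation":[0.1,0,0],"delta_rot":[0,0,0],"gripper":1},{"translation":[0.15,0,0],"delta_rot":[0,0,0],"gripper":1},{"translation":[0.2,0,0],"delta_rot":[0,0,0],"gripper":1},{"translation":[0.24,0,0],"delta_rot":[0,0,0],"gripper":1}]' && python3 -m creep '[{"translation":[0,0,0],"delta_rot":[0,0,0],"gripper":1}]'
python3 - <<'E'
from h import *
c=shot('wrist','w11'); cl=cloud(c);z=cl[...,2]
v=(abs(z-.053)<.006)&(abs(cl[...,0]-.52)<.03)&(abs(cl[...,1]-.388)<.03);print('vial',v.sum(),rect(cl[v]))
H,S,V=cv2.split(cv2.cvtColor(c['img'],cv2.COLOR_BGR2HSV))
m=(S>100)&(H>95)&(H<130); P=blob(c,(100,0,420,384),m,.003); print('coaster',rect(P))
s=P[:,:2]*1000;print(s.min(0),s.max(0))
go(.52,.3895,.08,-4)
E
```

```text
clock: 23.65
tool_pos: [0.5171, 0.0833, 0.2357]
ee_rot: [0.0, 0.731, 0.682, -0.0]
ft_force: [0.7, -0.3, 0.4]
opening: 0.998
grasp_force: 0.0
clock: 24.15
tool_pos: [0.5332, 0.3239, 0.2353]
ee_rot: [0.0, 0.73, 0.683, -0.0]
ft_force: [0.1, 0.5, 0.3]
opening: 1.003
grasp_force: 0.0
clock: 24.25
tool_pos: [0.5334, 0.326, 0.2352]
ee_rot: [-0.0, 0.729, 0.684, 0.001]
ft_force: [-1.7, -0.5, 0.4]
opening: 0.999
grasp_force: 0.0
vial 341 (519.9, 389.5, 19.5, 20.1, -5.1)
coaster (519.4, 387.3, 44.0, 45.0, -3.7)
[496.99545191 364.62407041] [541.63589054 410.03841926]
pos [0.5332 0.3232 0.235 ] yaw -3.7 f [ 0.1 -1.  -0.4] open 1.0 grip 0.0 t 24.3
shift [ 0.0654 -0.0174  0.155 ] turn [0.    0.001 0.005]
```

```bash
python3 -m creep '[{"translation":[0.04,-0.012,0],"delta_rot":[0,0,0],"gripper":1},{"translation":[0.0655,-0.0175,0.02],"delta_rot":[0,0,0],"gripper":1},{"translation":[0.0655,-0.0175,0.065],"delta_rot":[0,0,0],"gripper":1},{"translation":[0.0655,-0.0175,0.11],"delta_rot":[0,0,0],"gripper":1},{"translation":[0.0655,-0.0175,0.145],"delta_rot":[0,0,0],"gripper":1}]' && python3 -m creep '[{"translation":[0,0,0],"delta_rot":[0,0,0],"gripper":1},{"translation":[0,0,0],"delta_rot":[0,0,0],"gripper":1}]' && python3 -c "
from h import *
go(.52,.3895,.036,-4)"
```

```text
clock: 24.8
tool_pos: [0.5201, 0.3848, 0.0881]
ee_rot: [0.0, 0.732, 0.682, -0.002]
ft_force: [0.8, 0.2, -0.0]
opening: 0.998
grasp_force: 0.0
clock: 25.0
tool_pos: [0.5216, 0.3852, 0.0906]
ee_rot: [0.0, 0.732, 0.681, -0.001]
ft_force: [1.0, 0.3, -0.3]
opening: 0.996
grasp_force: 0.0
pos [0.5216 0.3852 0.0906] yaw -4.1 f [ 1.   0.3 -0.3] open 1.0 grip 0.0 t 25.0
shift [ 0.0043 -0.0019  0.0546] turn [-0.001  0.002 -0.002]
```

```bash
python3 -m creep '[{"translation":[0.004,-0.0015,0.025],"delta_rot":[0,0,0],"gripper":1},{"translation":[0.004,-0.0015,0.045],"delta_rot":[0,0,0],"gripper":1},{"translation":[0.004,-0.0015,0.055],"delta_rot":[0,0,0],"gripper":0.6},{"translation":[0.004,-0.0015,0.055],"delta_rot":[0,0,0],"gripper":0.2},{"translation":[0.004,-0.0015,0.055],"delta_rot":[0,0,0],"gripper":0}]' 20 && python3 -m creep '[{"translation":[0,0,0],"delta_rot":[0,0,0],"gripper":-0.2},{"translation":[0,0,0],"delta_rot":[0,0,0],"gripper":-0.4},{"translation":[0,0,0],"delta_rot":[0,0,0],"gripper":-0.6},{"translation":[0,0,0],"delta_rot":[0,0,0],"gripper":-0.6}]'
```

```text
clock: 25.5
tool_pos: [0.5218, 0.3903, 0.0376]
ee_rot: [0.001, 0.732, 0.682, 0.001]
ft_force: [0.9, -0.2, 0.5]
opening: 0.515
grasp_force: 0.0
clock: 25.9
tool_pos: [0.5212, 0.3902, 0.0371]
ee_rot: [0.001, 0.732, 0.682, 0.001]
ft_force: [-0.3, -0.4, 5.0]
opening: 0.277
grasp_force: 19.8
```

```bash
python3 -m creep '[{"translation":[0,0,-0.004],"delta_rot":[0,0,0],"gripper":-0.6},{"translation":[-0.0024,-0.0008,-0.005],"delta_rot":[0,0,0],"gripper":-0.6},{"translation":[-0.0024,-0.0008,-0.005],"delta_rot":[0,0,0],"gripper":-0.6},{"translation":[-0.0024,-0.0008,-0.003],"delta_rot":[0,0,0],"gripper":-0.6},{"translation":[-0.0024,-0.0008,-0.0015],"delta_rot":[0,0,0],"gripper":-0.6}]' && python3 -m creep '[{"translation":[0,0,0.0005],"delta_rot":[0,0,0],"gripper":-0.6},{"translation":[0,0,0.0005],"delta_rot":[0,0,0],"gripper":-0.6}]'; python3 -m creep '[{"translation":[0,0,0.0007],"delta_rot":[0,0,0],"gripper":-0.6},{"translation":[0,0,0.0007],"delta_rot":[0,0,0],"gripper":-0.6}]'
```

```text
clock: 26.4
tool_pos: [0.5195, 0.3874, 0.0371]
ee_rot: [0.0, 0.732, 0.682, -0.0]
ft_force: [-1.5, -0.4, 13.7]
opening: 0.282
grasp_force: 20.9
clock: 26.6
tool_pos: [0.5195, 0.3875, 0.0372]
ee_rot: [0.001, 0.732, 0.682, -0.0]
ft_force: [-2.1, -0.8, 4.5]
opening: 0.283
grasp_force: 20.0
clock: 26.8
tool_pos: [0.5195, 0.3875, 0.0372]
ee_rot: [0.001, 0.732, 0.682, -0.0]
ft_force: [-2.5, -1.3, 8.8]
opening: 0.275
grasp_force: 20.4
```

Seated. Release, retreat and verify.

```bash
python3 -m creep '[{"translation":[0,0,-0.0005],"delta_rot":[0,0,0],"gripper":-0.3},{"translation":[0,0,-0.0005],"delta_rot":[0,0,0],"gripper":0},{"translation":[0,0,-0.001],"delta_rot":[0,0,0],"gripper":0.3},{"translation":[0,0,-0.001],"delta_rot":[0,0,0],"gripper":0.6},{"translation":[0,0,-0.005],"delta_rot":[0,0,0],"gripper":0.9}]' && python3 -m creep '[{"translation":[0,0,-0.05],"delta_rot":[0,0,0],"gripper":1},{"translation":[0,0,-0.1],"delta_rot":[0,0,0],"gripper":1},{"translation":[0,0,-0.15],"delta_rot":[0,0,0],"gripper":1},{"translation":[-0.04,0,-0.18],"delta_rot":[0,0,0],"gripper":1},{"translation":[-0.09,0,-0.18],"delta_rot":[0,0,0],"gripper":1}]' && python3 -m creep '[{"translation":[0,0,0],"delta_rot":[0,0,0],"gripper":1},{"translation":[0,0,0],"delta_rot":[0,0,0],"gripper":1}]'
python3 - <<'E'
from h import *
c=shot('wrist','w12'); cl=cloud(c);z=cl[...,2]
v=(abs(z-.053)<.006)&(abs(cl[...,0]-.52)<.03)&(abs(cl[...,1]-.388)<.03);print('vial',v.sum(),rect(cl[v]),np.median(z[v]))
H,S,V=cv2.split(cv2.cvtColor(c['img'],cv2.COLOR_BGR2HSV))
print('coaster',rect(blob(c,(100,0,420,384),(S>100)&(H>95)&(H<130),.003)))
v=(abs(z-.029)<.006)&(abs(cl[...,0]-.36)<.05)&(abs(cl[...,1]-.26)<.07);print('box',v.sum(),rect(cl[v]))
o=manip.get_obs();print(abs(o['joint_velocities']).max(),o['clock'])
E
```

```text
clock: 27.3
tool_pos: [0.5192, 0.3873, 0.0405]
ee_rot: [0.0, 0.732, 0.682, -0.001]
ft_force: [-0.3, -0.0, 0.6]
opening: 0.939
grasp_force: 0.0
clock: 27.8
tool_pos: [0.5165, 0.2999, 0.2272]
ee_rot: [0.003, 0.73, 0.683, 0.007]
ft_force: [1.2, -0.2, -0.2]
opening: 0.998
grasp_force: 0.0
clock: 28.0
tool_pos: [0.5131, 0.2971, 0.2217]
ee_rot: [0.0, 0.733, 0.681, 0.0]
ft_force: [-0.0, 0.6, -0.3]
opening: 1.001
grasp_force: 0.0
vial 385 (519.0, 386.7, 19.7, 19.9, -50.4) 0.05285421938018697
coaster (519.1, 387.2, 44.5, 44.6, 85.8)
box 4247 (358.7, 260.0, 61.4, 105.2, 7.5)
0.023310056072406757 28.05
```

All four are in place; handing in.

```bash
python3 -c "
from rig import manip
print(manip.hand_in())"
```

```text
the job is handed in; nothing more can be done
None
```

I handed the job in at 28 s: vial, timer, green-lidded box and orange rack each measured within about 2 mm of centre and square on their places, and I saw no sign that the flask or beaker moved.

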